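# Press freshly glued rubber stamps

### The arm

A 6-joint arm with a two-finger parallel gripper is mounted at the origin on a cart in front of the work surface, level with it; the furniture and walls round the work are solid. World frame = base frame: x ahead of the robot, y to its left, z up, the work surface at z = 0. Lengths are in mm, angles in rad, forces in N, time in s.
With the tool pointing down it reaches from about 300 to 775 mm from the base axis. Payload 14.6 kg.
Tool frame: the origin (TCP) lies midway between the tips of the shut fingers; the grasp point (between the pads) lies manip.grasp_offset behind it (manip.grasp_offset is the distance from the TCP to the grasp point, in mm); z points along the fingers, y is the direction in which the jaws open and shut (so a half turn about z gives the same grasp; the last joint's range is limited). The gripper opens to 94 mm and grips with 3 to 60 N. Pads are 16 mm wide; open, the fingers measure 119 mm over their backs; the gripper's body (75 mm by 177 mm) begins 78 mm behind the grasp point.
Start: joints at [-1.278, 0.3, 1.521, -0, 1.321, -0.067], TCP at [193.64, -514.774, 205.446] pointing down, gripper open.
Joint ranges: [-3.03, 3.03], [-0.79, 2.21], [0.23, 2.52], [-1.04, 4.18], [0, 3.07], [-2.55, 2.55]. Speed limits (rad/s): [2.22, 2.22, 2.57, 3.14, 3.14, 3.14].

### API

Orientations are given as [roll, pitch, yaw] about the fixed x, y, z axes, in that order (R = Rz(yaw) Ry(pitch) Rx(roll)).
In Python, from cell import monitor, vision, order, manip gives the robot as it stands.
- The arm moves only by the shell command python3 -m jog 'ROWS' [FORCE]. ROWS is JSON, a list of rows, each a list of 7 numbers: the shift along the tool's x, y, z in cm, then the turn, a rotation vector about the tool's x, y, z in rad, then the opening in per cent of the stroke, from 0 (shut) to 100 (fully open). In form: [[tx, ty, tz, rx, ry, rz, jaw], ...]. A call has 1 to 8 rows; each row shifts and turns the commanded pose from where the row before left it, along the tool's axes as they then stand; what a row does not reach is not made up. A row lasts 1/10 s, in which the tool goes at most 50 mm and 8.59 degrees, less where a joint would pass 70% of its speed; a pose out of reach is approached as far as the arm can. A call is refused whole if a number of a shift passes 5 or a number of a turn 0.15, either way. A call with a gripper value outside its range is refused whole. The fingers move at their own pace and stop on an object; FORCE is the grip in N (left out, the last holds). Time passes only in rows, so rows that do not move let the fingers close. It gives the time, the measured TCP pose, the force and the opening at its end, in the units of the state.
- monitor.read_state(): the state, without advancing time (a new reading comes with each control period).
- vision.camera(name): name is "side" or "top" or "wrist"; returns a dict with "color" (480x640x3 uint8, blue, green, red), "fx", "fy", "cx", "cy" (pixels), "distortion" ([k1, k2, p1, p2, k3] as OpenCV has them; the pictures are not rectified), "cam_to_world" (4x4, takes a point from camera to world coordinates); the wrist camera has in their place "tool_from_camera" (4x4, takes a point from camera to tool coordinates, whose origin is the TCP and whose axes are the flange's). Camera axes: x right, y down, z forward; pixel columns grow to the right and rows downward; lengths in mm; the calibration is good to about 2 mm. A picture is of the moment at which its call begins: read the wrist's pose just before it. There is no depth.
- order.sign_off(): hands the job in, once; it reports no verdict.
The state is a dict: "clock": time; "joints": joint angles; "qd": joint speeds; "effort": joint torques, N m; "eef_pos": TCP position; "eef_rot": TCP orientation; "wrist_force": force on the tool from outside, world axes, zero at the start; "moment": the same for the moment, N m; "finger_gap": finger opening in mm.
Only numpy, scipy, OpenCV 4.12 (cv2) and the standard library are available. Lean on these libraries where they do the work, as an engineer would, in place of code of your own. Each camera call takes 0.05 s, during which the arm holds its last target.

### The job

Freshly glued rubber stamps have to set in the small screw press, whose plate was left wound down too low: pull its tray fully out by the black knob, and back the T handle off anticlockwise until the plate stands well above where the blocks will be. Lay every wooden stamp block from the counter in a pocket of its own in the tray, rubber face down and fully seated. Then push the tray fully home under the plate and turn the T handle clockwise until the plate meets the blocks and is snug on them (about an eighth of a turn past first contact, not cranked hard), and let go.

Things in the scene. Friction and masses are not known exactly. Their poses are not given: they have to be found in the camera images.
- block0_c (a point): Block 0: loose pale wood stamp block, 42 x 42 x 36 mm thick (32 wood + 4 rubber), 60 g; dark 30 mm square rubber die on one face, small dot on the plain face. Point = its centre. x axis = out of the rubber face (rubber at +18 mm, wood ends +14, plain face -18); y, z along the square. Starts standing on an edge face, centre 21 mm up, rubber sideways. 2 or 3 blocks are present
- block1_c (a point): Block 1: loose pale wood stamp block, 42 x 42 x 36 mm thick (32 wood + 4 rubber), 60 g; dark 30 mm square rubber die on one face, small dot on the plain face. Point = its centre. x axis = out of the rubber face (rubber at +18 mm, wood ends +14, plain face -18); y, z along the square. Starts standing on an edge face, centre 21 mm up, rubber sideways. 2 or 3 blocks are present
- block2_c (a point): Block 2: loose pale wood stamp block, 42 x 42 x 36 mm thick (32 wood + 4 rubber), 60 g; dark 30 mm square rubber die on one face, small dot on the plain face. Point = its centre. x axis = out of the rubber face (rubber at +18 mm, wood ends +14, plain face -18); y, z along the square. Starts standing on an edge face, centre 21 mm up, rubber sideways. 2 or 3 blocks are present
- pocket0 (a point): Pocket 0 of the tray (farthest from the robot; 76 mm apart). Point = its centre at ledge height. 47.5 mm square, 6 mm deep to the ledge; a 36 mm square recess 4 mm deeper takes the rubber. A seated block rests its wood on the ledge: centre 14 mm, plain face 32 mm above this point. The floor is sprung, 3 N/mm, and sinks up to 12 mm. x = the way the tray is pushed home, y along the row toward the robot, z up
- pocket1 (a point): Pocket 1 of the tray (middle; 76 mm apart). Point = its centre at ledge height. 47.5 mm square, 6 mm deep to the ledge; a 36 mm square recess 4 mm deeper takes the rubber. A seated block rests its wood on the ledge: centre 14 mm, plain face 32 mm above this point. The floor is sprung, 3 N/mm, and sinks up to 12 mm. x = the way the tray is pushed home, y along the row toward the robot, z up
- pocket2 (a point): Pocket 2 of the tray (nearest the robot; 76 mm apart). Point = its centre at ledge height. 47.5 mm square, 6 mm deep to the ledge; a 36 mm square recess 4 mm deeper takes the rubber. A seated block rests its wood on the ledge: centre 14 mm, plain face 32 mm above this point. The floor is sprung, 3 N/mm, and sinks up to 12 mm. x = the way the tray is pushed home, y along the row toward the robot, z up
- tray (a joint): Slide of the plywood tray in the press, m: 0 fully home under the plate, 0.110 fully out (to the robot's right) (end stops; friction 1.5 N). Starts nearly home, with the plate and bridge over the pockets
- tray_knob (a point): Centre of the black upright pull knob in front of the tray, 85 mm from the pockets' middle line: 22 mm deep (x), 14 mm wide (y), 40 mm tall, its top 20 mm above this point. Grip it from above across the 14 mm. Axes as the pockets'
- handle (a joint): T handle angle, rad: grows clockwise from above, 0 to 6.2; lowers the plate 8 mm per rad; stays where left (friction 0.35 Nm). Over seated blocks the plate touches at about 3.25; past that the tray's sprung floor adds 24 N (and 0.2 Nm of turning torque) per rad. 0.5 to 1.5 rad past contact is snug; above 4.9 is too tight. Starts at 3.6 to 4.2, too low to let blocks in
- handle_grip (a point): Middle of the T handle's bar, on the screw's vertical axis on top of the press, 188 mm above the counter: bar 100 mm long (along this point's x), 14 mm wide, 26 mm tall, its lower side 21 mm above the bridge. Turns with the handle, does not rise or fall. At joint value 0 the bar points along the tray's travel
- platen_under (a point): Middle of the pressing plate's underside (214 mm along the row, 50 mm deep), 88 mm above the counter at handle 0. The bridge above is a beam 300 mm long, 54 mm deep, from 124 to 154 mm up, on two columns 260 mm apart
- pencil_pot: Ceramic pot of pencils standing loose left of the press, 74 mm across, 168 mm tall; origin at the centre of its underside; leave it standing
There are look-alikes about, which are no part of the job. Leave any green look-alike of the part that bears block0_c alone.

How it is judged (in metres and radians):
On the way, in this order (a step that is already met when the one before it is completed fails the run):
1. the tray is pulled fully out (value of joint tray above 0.1 m), for 0.2 s.
2. every block lies seated in a pocket, rubber down, let go (((horizontal distance between block0_c and pocket0 below 0.006 m and z of block0_c in the frame of pocket0 between 0.01 and 0.018 m and angle between block0_c's own x axis and vertical above 3.02 rad) or (horizontal distance between block0_c and pocket1 below 0.006 m and z of block0_c in the frame of pocket1 between 0.01 and 0.018 m and angle between block0_c's own x axis and vertical above 3.02 rad) or (horizontal distance between block0_c and pocket2 below 0.006 m and z of block0_c in the frame of pocket2 between 0.01 and 0.018 m and angle between block0_c's own x axis and vertical above 3.02 rad)) and ((horizontal distance between block1_c and pocket0 below 0.006 m and z of block1_c in the frame of pocket0 between 0.01 and 0.018 m and angle between block1_c's own x axis and vertical above 3.02 rad) or (horizontal distance between block1_c and pocket1 below 0.006 m and z of block1_c in the frame of pocket1 between 0.01 and 0.018 m and angle between block1_c's own x axis and vertical above 3.02 rad) or (horizontal distance between block1_c and pocket2 below 0.006 m and z of block1_c in the frame of pocket2 between 0.01 and 0.018 m and angle between block1_c's own x axis and vertical above 3.02 rad)) and ((horizontal distance between block2_c and pocket0 below 0.006 m and z of block2_c in the frame of pocket0 between 0.01 and 0.018 m and angle between block2_c's own x axis and vertical above 3.02 rad) or (horizontal distance between block2_c and pocket1 below 0.006 m and z of block2_c in the frame of pocket1 between 0.01 and 0.018 m and angle between block2_c's own x axis and vertical above 3.02 rad) or (horizontal distance between block2_c and pocket2 below 0.006 m and z of block2_c in the frame of pocket2 between 0.01 and 0.018 m and angle between block2_c's own x axis and vertical above 3.02 rad)) and contact force between each of block0, block1, block2 and the fingers below 0.2 N), for 0.3 s.
3. the tray is pushed fully home with the blocks in it (((horizontal distance between block0_c and pocket0 below 0.006 m and z of block0_c in the frame of pocket0 between 0.01 and 0.018 m and angle between block0_c's own x axis and vertical above 3.02 rad) or (horizontal distance between block0_c and pocket1 below 0.006 m and z of block0_c in the frame of pocket1 between 0.01 and 0.018 m and angle between block0_c's own x axis and vertical above 3.02 rad) or (horizontal distance between block0_c and pocket2 below 0.006 m and z of block0_c in the frame of pocket2 between 0.01 and 0.018 m and angle between block0_c's own x axis and vertical above 3.02 rad)) and ((horizontal distance between block1_c and pocket0 below 0.006 m and z of block1_c in the frame of pocket0 between 0.01 and 0.018 m and angle between block1_c's own x axis and vertical above 3.02 rad) or (horizontal distance between block1_c and pocket1 below 0.006 m and z of block1_c in the frame of pocket1 between 0.01 and 0.018 m and angle between block1_c's own x axis and vertical above 3.02 rad) or (horizontal distance between block1_c and pocket2 below 0.006 m and z of block1_c in the frame of pocket2 between 0.01 and 0.018 m and angle between block1_c's own x axis and vertical above 3.02 rad)) and ((horizontal distance between block2_c and pocket0 below 0.006 m and z of block2_c in the frame of pocket0 between 0.01 and 0.018 m and angle between block2_c's own x axis and vertical above 3.02 rad) or (horizontal distance between block2_c and pocket1 below 0.006 m and z of block2_c in the frame of pocket1 between 0.01 and 0.018 m and angle between block2_c's own x axis and vertical above 3.02 rad) or (horizontal distance between block2_c and pocket2 below 0.006 m and z of block2_c in the frame of pocket2 between 0.01 and 0.018 m and angle between block2_c's own x axis and vertical above 3.02 rad)) and value of joint tray below 0.006 m), for 0.2 s.
4. the plate presses on the blocks (((horizontal distance between block0_c and pocket0 below 0.006 m and z of block0_c in the frame of pocket0 between -0.001 and 0.018 m and angle between block0_c's own x axis and vertical above 3.02 rad) or (horizontal distance between block0_c and pocket1 below 0.006 m and z of block0_c in the frame of pocket1 between -0.001 and 0.018 m and angle between block0_c's own x axis and vertical above 3.02 rad) or (horizontal distance between block0_c and pocket2 below 0.006 m and z of block0_c in the frame of pocket2 between -0.001 and 0.018 m and angle between block0_c's own x axis and vertical above 3.02 rad)) and ((horizontal distance between block1_c and pocket0 below 0.006 m and z of block1_c in the frame of pocket0 between -0.001 and 0.018 m and angle between block1_c's own x axis and vertical above 3.02 rad) or (horizontal distance between block1_c and pocket1 below 0.006 m and z of block1_c in the frame of pocket1 between -0.001 and 0.018 m and angle between block1_c's own x axis and vertical above 3.02 rad) or (horizontal distance between block1_c and pocket2 below 0.006 m and z of block1_c in the frame of pocket2 between -0.001 and 0.018 m and angle between block1_c's own x axis and vertical above 3.02 rad)) and ((horizontal distance between block2_c and pocket0 below 0.006 m and z of block2_c in the frame of pocket0 between -0.001 and 0.018 m and angle between block2_c's own x axis and vertical above 3.02 rad) or (horizontal distance between block2_c and pocket1 below 0.006 m and z of block2_c in the frame of pocket1 between -0.001 and 0.018 m and angle between block2_c's own x axis and vertical above 3.02 rad) or (horizontal distance between block2_c and pocket2 below 0.006 m and z of block2_c in the frame of pocket2 between -0.001 and 0.018 m and angle between block2_c's own x axis and vertical above 3.02 rad)) and value of joint tray below 0.006 m and contact force between platen and anything else above 8 N), for 0.2 s.
At the end, for the whole second after the job is handed in: Every block present lies in a pocket with its rubber face down (centre within 6 mm of the pocket's middle, down in the pocket, within 0.12 rad of flat), the tray is home within 6 mm, and the plate presses on the blocks with 8 to 45 N; everything released and at rest (all of step 4 and linear speed of each of block0, block1, block2 below 0.02 m/s and contact force between platen and anything else below 45 N); the robot touches nothing.
It fails at once if the plate is cranked down with more than 65 N (contact force between platen and anything else above 65 N).
It fails at once if the pot of pencils is tipped over (angle between pencil_pot's own z axis and vertical above 0.6 rad).
Of block0, block1, block2 only 2 to 3 are there at a start; the rules pass over those that are not, and their reading is None.
At some moment in a run one of block0, block1, block2 may be knocked a few centimetres aside while the robot is not near it.
Once in a run the grip may slacken for a moment while it holds something.
It also fails if it takes over 210 s, if anything falls off the work surface, if the arm or the gripper's body presses on something with over 40 N, if the wrist force passes 120 N, or if a joint passes its speed limit or range.

## Working session

There is one attempt and no reset: what is moved stays moved. The work goes in short steps, Python scripts to look and compute and a shell command to move; the robot and the scene stay as the last step left them, time stands still between calls to the robot, and variables do not carry over. Pictures are saved under pics/ and viewed, and the job is handed in when it is done.

```bash
ls; mkdir -p pics; python3 - <<'E'
from cell import monitor, vision, order, manip
import cv2
print(monitor.read_state()); print(manip.grasp_offset)
for n in ("side","top","wrist"):
    c=vision.camera(n); cv2.imwrite(f"pics/{n}0.png",c["color"])
    print(n,{k:(v.tolist() if hasattr(v,'tolist') else v) for k,v in c.items() if k!="color"})
E
```

```text
pics
{'clock': 0.0, 'joints': array([-1.27763918e+00,  3.00478416e-01,  1.52159354e+00, -3.14416796e-05,
        1.32070091e+00, -6.66389354e-02]), 'qd': array([ 0.00037495,  0.00183594, -0.00140799, -0.0011515 , -0.00045068,
       -0.00076241]), 'effort': array([-1.22246729e-03, -5.31799150e+01, -3.52727330e+01,  7.07541802e-02,
        2.44479912e-02, -3.73739942e-05]), 'eef_pos': array([ 193.53733663, -514.53582272,  204.87704867]), 'eef_rot': array([-3.14041303e+00, -4.82031936e-05,  3.59803858e-01]), 'wrist_force': array([ 0.01717709, -1.27971456,  0.856908  ]), 'moment': array([ 0.04100879, -0.04109399, -0.013432  ]), 'finger_gap': 93.81051800293606}
18.8
side {'fx': 442.50997561680623, 'fy': 442.50997561680623, 'cx': 321.73477716804734, 'cy': 236.21533523223368, 'distortion': [0.018536628608027187, 0.0, 0.0, 0.0, 0.0], 'cam_to_world': [[0.9998760071900635, 0.013661790978645168, -0.007831073547838761, 551.1426657031896], [0.014432553984876726, -0.596143064219452, 0.8027484963352565, -821.4380026712682], [0.006298541984417495, -0.8027619836852625, -0.5962663213016247, 799.72181
[... 267 characters left out ...]
6225080086, 140.53744066169523], [-0.9353862085217783, 0.33904728938752493, -0.1004966490298252, 218.01745288144494], [-0.004731302425800462, -0.29616101292091124, -0.9551263106013861, 1386.7263652452643], [0.0, 0.0, 0.0, 1.0]]}
wrist {'fx': 342.3773275205048, 'fy': 342.3773275205048, 'cx': 322.085117907879, 'cy': 238.64709691606834, 'distortion': [-0.02020577711221792, 0.0, 0.0, 0.0, 0.0], 'tool_from_camera': [[0.001220383128696625, -0.9670374114612943, -0.2546314110616684, 73.69143032709289], [0.9999986569631919, 0.0014587119516914812, -0.0007471487486991788, -0.3655303583647296], [0.0010939546745103057, -0.25463015727458366, 0.9670378928819126, -179.33848366088583], [0.0, 0.0, 0.0, 1.0]]}
```

View pics/side0.png

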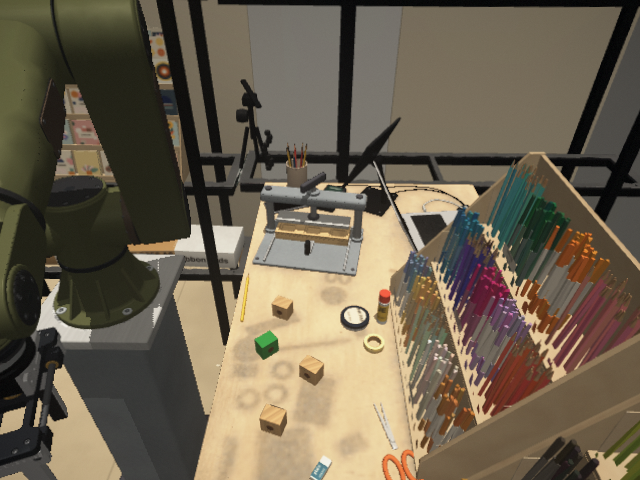

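View pics/top0.png

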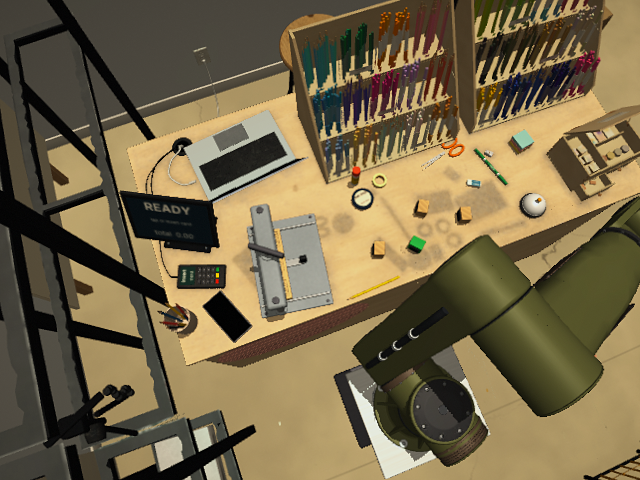

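View pics/wrist0.png

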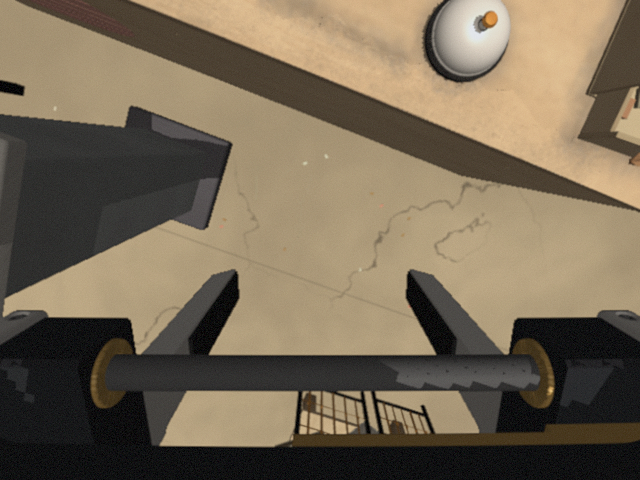

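Three pale wood blocks are visible. In the top view they are at (380,248), (423,207) and (465,214); in the side view at (283,307), (311,370) and (273,419). Look-alikes are a green cube (top 416,244; side 266,344), a teal box (top 522,140) and an eraser (top 473,184). I'll check with closer crops.

```bash
cat > h.py <<'E'
import numpy as np, cv2
from cell import monitor, vision
from scipy.spatial.transform import Rotation as R
def K(c): return np.array([[c['fx'],0,c['cx']],[0,c['fy'],c['cy']],[0,0,1.]])
def ext(c,st=None):
    if 'cam_to_world' in c: return np.array(c['cam_to_world'])
    T=np.eye(4); T[:3,:3]=R.from_euler('xyz',st['eef_rot']).as_matrix(); T[:3,3]=st['eef_pos']
    return T@np.array(c['tool_from_camera'])
def ray(c,T,uv):
    uv=np.array(uv,float).reshape(-1,1,2)
    p=cv2.undistortPoints(uv,K(c),np.array(c['distortion'])).reshape(-1,2)
    d=np.c_[p,np.ones(len(p))]@T[:3,:3].T
    return T[:3,3],d
def onz(c,T,uv,z):
    o,d=ray(c,T,uv); return o+d*((z-o[2])/d[:,2])[:,None]
def proj(c,T,P):
    Ti=np.linalg.inv(T); P=np.array(P,float).reshape(-1,3)
    rv=cv2.Rodrigues(Ti[:3,:3])[0]
    return cv2.projectPoints(P,rv,Ti[:3,3],K(c),np.array(c['distortion']))[0].reshape(-1,2)
def crop(img,x0,y0,x1,y1,s,name):
    cv2.imwrite(name,cv2.resize(img[y0:y1,x0:x1],None,fx=s,fy=s,interpolation=cv2.INTER_CUBIC))
E
python3 - <<'E'
import cv2
from h import *
s=cv2.imread('pics/side0.png');t=cv2.imread('pics/top0.png')
crop(s,235,170,395,290,5,'pics/s_press.png')
crop(s,230,280,350,440,3.7,'pics/s_blocks.png')
crop(t,240,195,340,325,4.6,'pics/t_press.png')
crop(t,360,190,490,270,6,'pics/t_blocks.png')
E
```

```text
(no output)
```

View pics/s_press.png

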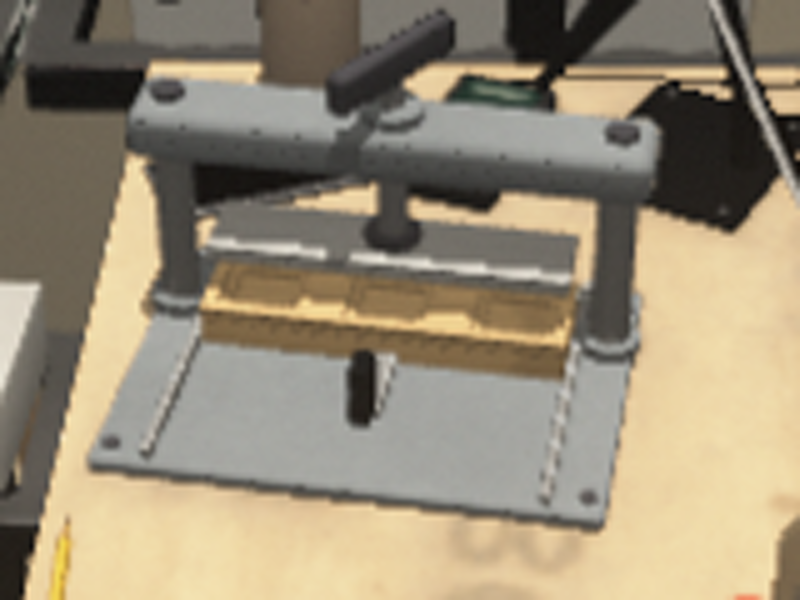

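View pics/s_blocks.png

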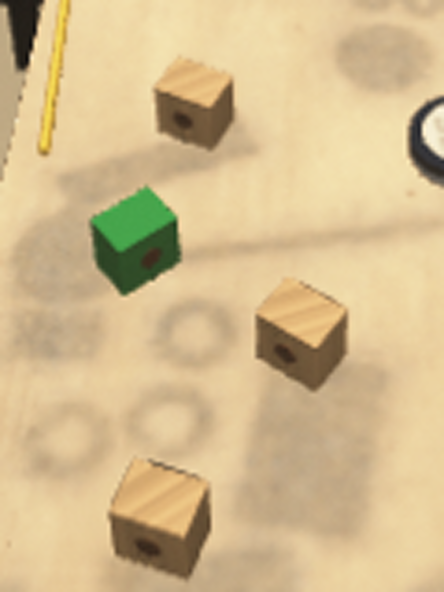

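View pics/t_press.png

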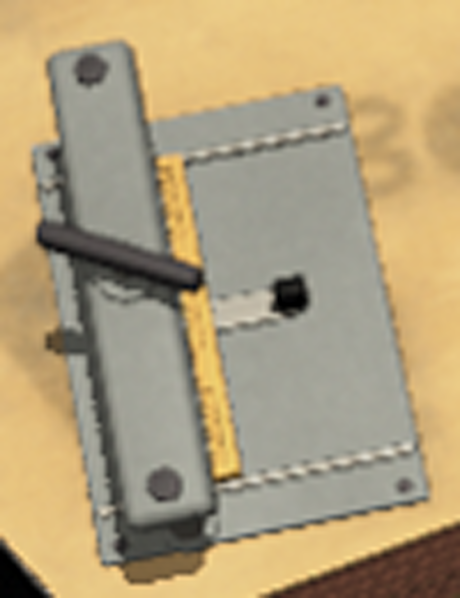

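View pics/t_blocks.png

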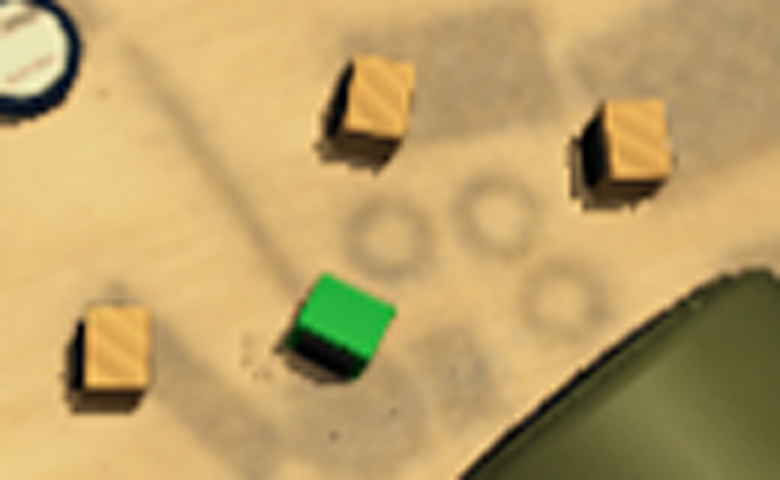

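Crops confirm it: the three wood blocks show dotted plain faces towards -y (side view) and dark rubber faces towards +y (top view). The green cube is the look-alike and stays put. Now a rough localisation.

```bash
python3 - <<'E'
from h import *
np.set_printoptions(precision=1,suppress=True)
t=vision.camera('top');s=vision.camera('side');T=ext(t);S=ext(s)
f=lambda x,y,sc,ox,oy:(ox+(x+.5)/sc-.5,oy+(y+.5)/sc-.5)
tp=lambda x,y:f(x,y,4.6,240,195); sp=lambda x,y:f(x,y,5,235,170)
print('bar',onz(t,T,[tp(40,238),tp(203,275)],195))
print('screws',onz(t,T,[tp(92,68),tp(163,485)],158))
print('screws side',onz(s,S,[sp(168,88),sp(624,130)],158))
print('bar side',onz(s,S,[sp(333,78),sp(448,15)],201))
print('plate base corners top',onz(t,T,[tp(340,88),tp(427,498)],8),'side',onz(s,S,[sp(95,462),sp(603,522)],8))
def tri(a,b):
    o1,d1=ray(t,T,a);o2,d2=ray(s,S,b);d1=d1[0];d2=d2[0]
    A=np.c_[d1,-d2];x=np.linalg.lstsq(A,o2-o1,rcond=None)[0];p=o1+d1*x[0];q=o2+d2*x[1];return (p+q)/2,np.linalg.norm(p-q)
print('knob top',tri(tp(290,283),sp(362,352)))
print('knob',onz(t,T,[tp(288,283)],50))
bt=lambda x,y:f(x,y,6,360,190); bs=lambda x,y:f(x,y,3.7,230,280)
tops={'A':[(93,305),(150,308),(148,385),(84,388)],'B':[(355,58),(413,60),(403,130),(341,128)],'C':[(609,100),(663,98),(668,178),(610,182)],'G':[(327,272),(396,312),(364,358),(297,318)]}
sides={'A':[(184,57),(234,70),(206,107),(155,93)],'B':[(290,279),(347,318),(316,346),(256,315)],'C':[(140,458),(210,484),(184,531),(111,508)],'G':[(148,187),(177,212),(125,252),(91,228)]}
for k in tops:
    a=onz(t,T,[bt(*p) for p in tops[k]],42);b=onz(s,S,[bs(*p) for p in sides[k]],42)
    print(k,a.mean(0),b.mean(0)); 
    for q in (a,b): print('  edges',[ (round(float(np.linalg.norm(q[(i+1)%4]-q[i])),1),round(float(np.degrees(np.arctan2(*(q[(i+1)%4]-q[i])[[1,0]]))))) for i in range(4)])
E
```

```text
bar [[540.  287.3 195. ]
 [485.9 206.7 195. ]]
screws [[643.7 226.6 158. ]
 [387.  269.1 158. ]]
screws side [[386.7 273.5 158. ]
 [644.6 234.  158. ]]
bar side [[484.9 212.9 201. ]
 [545.9 284.8 201. ]]
plate base corners top [[631.3  74.6   8. ]
 [349.3 119.6   8. ]] side [[353.3 120.    8. ]
 [633.3  75.9   8. ]]
knob top (array([500.6, 155.5,  60.2]), np.float64(0.5025903781113956))
knob [[503.6 156.2  50. ]]
A [449.8 -68.3  42. ] [450.6 -66.   42. ]
  edges [(28.4, -114), (39.9, 156), (31.7, 72), (43.3, -28)]
  edges [(35.5, -19), (36.9, -115), (35.6, 161), (36.6, 65)]
B [ 526.7 -244.4   42. ] [ 526.  -245.7   42. ]
  edges [(29.9, -113), (39.1, 148), (31.7, 67), (39.5, -35)]
  edges [(41.8, -38), (25.1, -132), (39.3, 150), (30.8, 54)]
C [ 457.  -358.6   42. ] [ 458.9 -356.2   42. ]
  edges [(28.1, -108), (43.5, 157), (30.0, 73), (44.7, -25)]
  edges [(39.6, -21), (27.7, -113), (39.3, 163), (30.0, 68)]
G [ 424.6 -180.6   42. ] [ 425.5 -180.2   42. ]
  edges [(39.4, -143), (29.6, 123), (38.4, 36), (29.1, -55)]
  edges [(27.0, -44), (40.6, -132), (28.0, 142), (43.8, 47)]
```

```bash
python3 -m jog '[[2.4,-2.5,-0.5,0,0,0,100],[2.4,-2.5,-0.5,0,0,0,100],[2.4,-2.5,-0.5,0,0,0,100],[2.4,-2.5,-0.5,0,0,0,100],[2.4,-2.5,-0.5,0,0,0,100],[2.4,-2.5,-0.5,0,0,0,100],[2.4,-2.5,-0.5,0,0,0,100],[2.4,-2.5,-0.5,0,0,0,100]]' 20
python3 -m jog '[[2.4,-2.5,-0.5,0,0,0,100],[2.4,-2.5,-0.5,0,0,0,100],[2.4,-2.5,-0.5,0,0,0,100],[2.4,-2.5,-0.5,0,0,0,100],[2.4,-2.5,-0.5,0,0,0,100],[2.4,-2.5,-0.5,0,0,0,100],[2.4,-2.5,-0.5,0,0,0,100],[0,0,0,0,0,0,100]]'
cat >> h.py <<'E'
def go(xyz=None,yaw=None):
    st=monitor.read_state(); M=R.from_euler('xyz',st['eef_rot']).as_matrix()
    print('pos',np.round(st['eef_pos'],1),'rot',np.round(st['eef_rot'],3),'gap',round(st['finger_gap'],1),'F',np.round(st['wrist_force'],1),'t',round(st['clock'],2))
    if xyz is not None: print('  tool shift cm',np.round(M.T@(np.array(xyz,float)-st['eef_pos'])/10,2))
    if yaw is not None:
        d=(yaw-st['eef_rot'][2]+np.pi)%(2*np.pi)-np.pi; print('  rz total',round(-d,3))
def look(name,tag):
    st=monitor.read_state(); c=vision.camera(name); cv2.imwrite(f'pics/{tag}.png',c['color']); return c,ext(c,st),st
E
python3 -c "
from h import *
look('wrist','w1'); go([515,250,270],0.925)"
```

```text
clock: 1.05
eef_pos: [303.2, -258.6, 245.7]
eef_rot: [3.141, -0.0, 0.36]
wrist_force: [1.6, -0.1, -0.1]
finger_gap: 93.9
clock: 1.85
eef_pos: [399.4, -34.5, 280.9]
eef_rot: [-3.142, -0.001, 0.363]
wrist_force: [-0.1, 0.2, -0.3]
finger_gap: 94.2
pos [398.8 -35.9 280.5] rot [ 3.142 -0.     0.363] gap 94.1 F [ 0.  -0.6 -0.2] t 1.9
  tool shift cm [ 21.01 -22.6    1.05]
  rz total -0.562
```

View pics/w1.png

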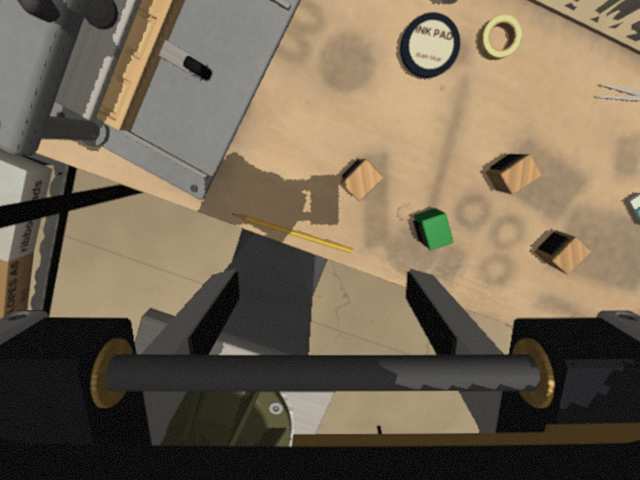

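The wrist view shows the press at the left (knob at (190,65)), the three wood blocks on the right and the green cube at (433,229). Moving over the handle.

```bash
python3 -m jog '[[2.1,-2.9,-0.5,0,0,0,100],[2.1,-2.9,-0.5,0,0,0,100],[2.1,-2.9,-0.5,0,0,0,100],[2.1,-2.9,-0.5,0,0,0,100],[2.1,-2.9,-0.5,0,0,0,100],[2.1,-2.9,-0.5,0,0,0,100],[0,0,0,0,0,-0.14,100],[0,0,0,0,0,-0.14,100]]'
python3 -m jog '[[0,0,0,0,0,-0.14,100],[0,0,0,0,0,-0.14,100],[0,0,0,0,0,0,100]]'
python3 -c "
from h import *
look('wrist','w2'); go([515.5,250,270],0.925)"
```

```text
clock: 2.7
eef_pos: [455.4, 169.8, 310.0]
eef_rot: [-3.141, 0.001, 0.646]
wrist_force: [-0.8, -0.5, 0.5]
finger_gap: 93.8
clock: 3.0
eef_pos: [455.4, 169.1, 310.2]
eef_rot: [-3.141, 0.0, 0.921]
wrist_force: [0.2, -0.3, 0.6]
finger_gap: 94.3
pos [455.4 169.2 310.3] rot [-3.142  0.     0.916] gap 93.9 F [ 0.2 -0.1  0.3] t 3.05
  tool shift cm [10.07 -0.15  4.02]
  rz total -0.009
```

View pics/w2.png

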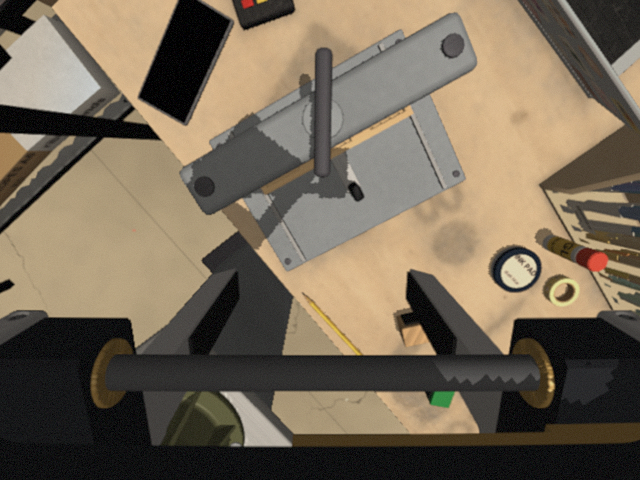

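```bash
cat > /dev/null; python3 - <<'E'
from h import *
np.set_printoptions(precision=1,suppress=True)
c,T,st=look('wrist','w2b')
s=onz(c,T,[(452.5,45.5),(204,186)],157); print(s,s.mean(0),np.linalg.norm(s[0]-s[1]))
b=onz(c,T,[(323,48),(321.5,175)],201);print(b,b.mean(0),np.linalg.norm(b[0]-b[1]),np.degrees(np.arctan2(*(b[0]-b[1])[[1,0]])))
print(onz(c,T,[(355,186)],60), onz(c,T,[(356,191)],60))
E
```

```text
[[645.1 228.7 157. ]
 [387.9 270.2 157. ]] [516.5 249.5 157. ] 260.44839944837366
[[545.9 287.2 201. ]
 [486.6 211.8 201. ]] [516.3 249.5 201. ] 95.98115233923923 51.83187096918556
[[505.  167.6  60. ]] [[502.3 161.8  60. ]]
```

```bash
python3 -m jog '[[3.4,0,0,0,0,0.01,60],[3.4,-0.1,0,0,0,0,60],[3.3,-0.1,0,0,0,0,60],[0,0,0,0,0,0,60]]'
python3 -c "
from h import *
go([516.4,249.5,169],0.905);look('wrist','w3')"
```

```text
clock: 3.5
eef_pos: [516.5, 253.0, 308.9]
eef_rot: [-3.14, 0.002, 0.907]
wrist_force: [0.3, 0.7, -0.6]
finger_gap: 65.3
pos [516.5 253.  308.9] rot [-3.14e+00  2.00e-03  9.07e-01] gap 65.3 F [ 0.3  0.7 -0.6] t 3.5
  tool shift cm [-0.26  0.23 13.99]
  rz total 0.002
```

View pics/w3.png

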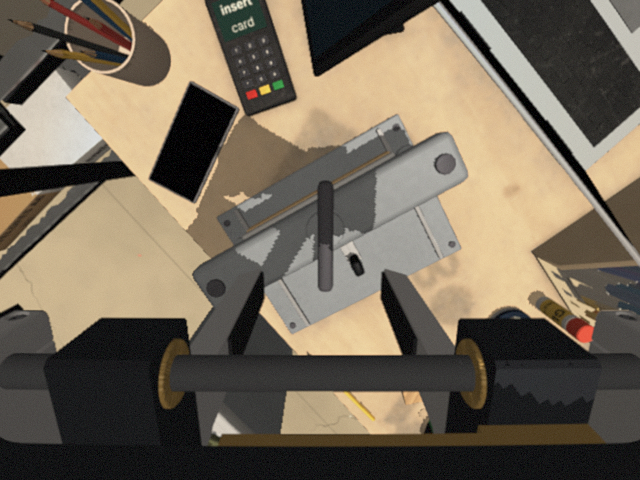

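```bash
python3 -m jog '[[-0.3,0.2,3.5,0,0,0,50],[0,0,3.5,0,0,0,50],[0,0,3.5,0,0,0,50],[0,0,3.5,0,0,0,50],[0,0,0,0,0,0,50]]'
python3 -m jog '[[0,0,0,0,0,0,0],[0,0,0,0,0,0,0],[0,0,0,0,0,0,0],[0,0,0,0,0,0,0],[0,0,0,0,0,0,0]]' 30
python3 -c "
from h import *
go([516.4,249.5,169],0.905)"
```

```text
clock: 4.05
eef_pos: [513.1, 246.0, 166.8]
eef_rot: [-3.138, 0.006, 0.907]
wrist_force: [-0.7, -0.2, -0.1]
finger_gap: 46.7
clock: 4.55
eef_pos: [515.5, 247.7, 171.3]
eef_rot: [3.141, -0.001, 0.91]
wrist_force: [-1.3, -1.1, 4.3]
finger_gap: 13.7
pos [515.5 247.7 171.3] rot [ 3.141e+00 -1.000e-03  9.100e-01] gap 13.7 F [-1.3 -1.1  4.3] t 4.55
  tool shift cm [ 0.19 -0.03  0.23]
  rz total 0.005
```

```bash
python3 -m jog '[[0.2,0,0.1,0,0,-0.07,0],[0,0,0,0,0,-0.13,0],[0,0,0,0,0,-0.13,0],[0,0,0,0,0,-0.13,0],[0,0,0,0,0,0,0]]'
python3 -c "
from h import *
go([516.4,249.5,169],2.98)"
```

```text
clock: 5.05
eef_pos: [516.3, 248.0, 171.2]
eef_rot: [3.141, 0.002, 1.374]
wrist_force: [-8.9, -13.1, 15.7]
finger_gap: 14.3
pos [516.3 248.  171.2] rot [3.141e+00 2.000e-03 1.374e+00] gap 14.3 F [ -8.9 -13.1  15.7] t 5.05
  tool shift cm [ 0.15 -0.01  0.22]
  rz total -1.606
```

```bash
python3 -m jog '[[0,0,-0.1,0,0,-0.13,0],[0,0,0,0,0,-0.13,0],[0,0,0,0,0,-0.13,0],[0,0,0,0,0,-0.13,0],[0,0,0,0,0,-0.13,0],[0,0,0,0,0,-0.13,0],[0,0,0,0,0,0,0]]'
python3 -c "
from h import *
go([516.4,249.5,169],2.98)"
```

```text
clock: 5.75
eef_pos: [517.0, 248.1, 171.2]
eef_rot: [3.141, 0.002, 2.154]
wrist_force: [1.5, -8.7, 5.7]
finger_gap: 13.8
pos [517.  248.1 171.2] rot [3.141e+00 2.000e-03 2.154e+00] gap 13.8 F [ 1.5 -8.7  5.7] t 5.75
  tool shift cm [0.14 0.03 0.22]
  rz total -0.826
```

```bash
python3 -m jog '[[0,0,0,0,0,-0.13,0],[0,0,0,0,0,-0.13,0],[0,0,0,0,0,-0.13,0],[0,0,0,0,0,-0.13,0],[0,0,0,0,0,-0.13,0],[0,0,0,0,0,-0.13,0],[0,0,0,0,0,0,0]]'
python3 -c "
from h import *
go([516.4,249.5,169],2.98);look('wrist','w4')"
```

```text
clock: 6.45
eef_pos: [517.3, 248.8, 171.2]
eef_rot: [3.141, 0.003, 2.934]
wrist_force: [4.9, -5.0, 2.0]
finger_gap: 14.0
pos [517.3 248.8 171.2] rot [3.141e+00 3.000e-03 2.934e+00] gap 14.0 F [ 4.9 -5.   2. ] t 6.45
  tool shift cm [0.11 0.05 0.22]
  rz total -0.046
```

View pics/w4.png

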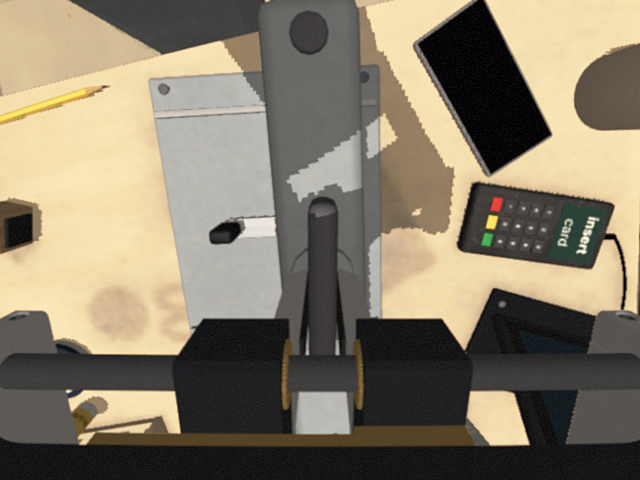

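The handle now lies along the bridge, about 2.03 rad backed off, so the plate stands at roughly 75 mm. Releasing it and heading for the knob.

```bash
python3 -m jog '[[0,0,0,0,0,0,50],[0,0,0,0,0,0,50],[0,0,0,0,0,0,50],[0,0,-3,0,0,0,50],[0,0,-4,0,0,0,50],[0,0,-4,0,0,0,50],[0,0,0,0,0,0.14,50],[0,0,0,0,0,0.14,50]]'
python3 -m jog '[[0,0,0,0,0,0.14,50],[0,0,0,0,0,0.14,50],[0,0,0,0,0,0.14,50],[0,0,0,0,0,0.14,50],[0,0,0,0,0,0.14,50],[0,0,0,0,0,0.14,50],[0,0,0,0,0,0.14,50],[0,0,0,0,0,0.14,50]]'
python3 -m jog '[[0,0,0,0,0,0.12,50],[-4,0,0,0,0,0,50],[-4,0,0,0,0,0,50],[-4,0,0,0,0,0,50],[-4,0,0,0,0,0,50],[0,0,0,0,0,0,50],[0,0,0,0,0,0,50]]'
python3 -c "
from h import *
go([502,160,30],1.411);look('wrist','w5')"
```

```text
clock: 7.3
eef_pos: [516.5, 249.6, 281.7]
eef_rot: [3.14, 0.001, 2.645]
wrist_force: [-0.3, -0.4, -0.3]
finger_gap: 46.8
clock: 8.1
eef_pos: [516.2, 249.4, 280.4]
eef_rot: [-3.141, 0.0, 1.524]
wrist_force: [-0.0, -0.5, -0.3]
finger_gap: 47.3
clock: 8.8
eef_pos: [490.7, 91.2, 280.7]
eef_rot: [3.141, -0.0, 1.408]
wrist_force: [0.0, 0.7, 0.5]
finger_gap: 47.0
pos [490.7  91.2 280.7] rot [ 3.141 -0.     1.408] gap 47.0 F [0.  0.7 0.5] t 8.8
  tool shift cm [ 6.970e+00 -1.000e-02  2.507e+01]
  rz total -0.003
```

View pics/w5.png

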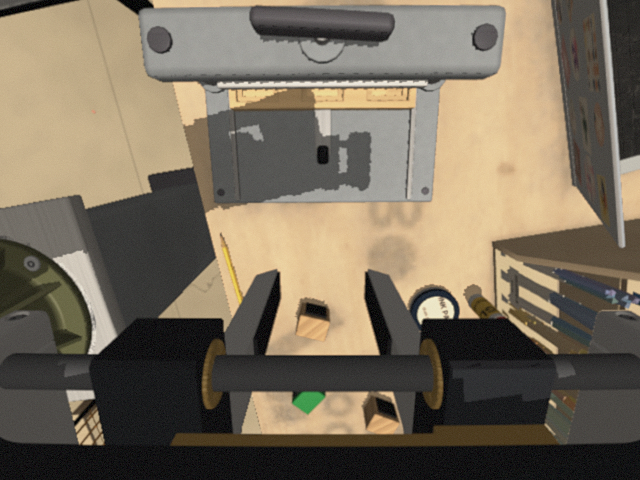

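```bash
python3 - <<'E'
from h import *
np.set_printoptions(precision=1,suppress=True)
im=cv2.imread('pics/w5.png'); crop(im,290,120,350,180,8,'pics/k.png')
st=monitor.read_state();c=vision.camera('wrist');T=ext(c,st)
print(onz(c,T,[(322.5,152)],60),onz(c,T,[(322.5,152)],52))
E
```

```text
[[502.1 161.7  60. ]] [[502.1 161.6  52. ]]
```

View pics/k.png

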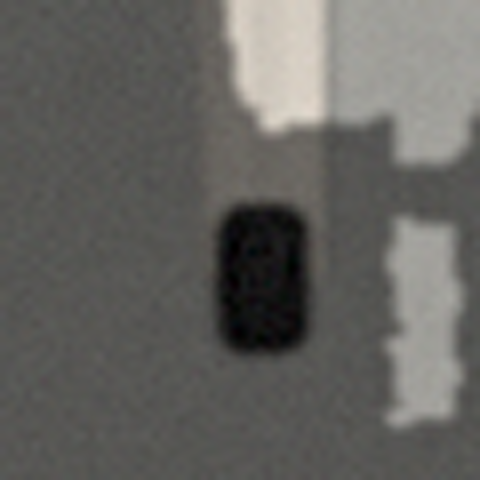

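```bash
python3 -m jog '[[3.5,0,2,0,0,0,50],[3.45,0,4,0,0,0,50],[0,0,4,0,0,0,50],[0,0,4,0,0,0,50],[0,0,4,0,0,0,50],[0,0,4,0,0,0,50],[0,0,3.3,0,0,0,50],[0,0,0,0,0,0,50]]'
python3 -m jog '[[0,0,0,0,0,0,0],[0,0,0,0,0,0,0],[0,0,0,0,0,0,0],[0,0,0,0,0,0,0],[0,0,0,0,0,0,0]]' 40
python3 -c "
from h import *
go([502,160,28],1.411)"
```

```text
clock: 9.7
eef_pos: [499.1, 158.7, 25.7]
eef_rot: [-3.135, 0.003, 1.411]
wrist_force: [0.7, 0.3, 0.5]
finger_gap: 47.0
clock: 10.2
eef_pos: [502.3, 158.3, 30.5]
eef_rot: [3.14, -0.001, 1.41]
wrist_force: [0.1, 0.4, 7.3]
finger_gap: 14.1
pos [502.3 158.3  30.5] rot [ 3.14e+00 -1.00e-03  1.41e+00] gap 14.1 F [0.1 0.4 7.3] t 10.2
  tool shift cm [ 0.17 -0.05  0.25]
  rz total -0.001
```

```bash
python3 -m jog '[[-1,0,0,0,0,0,0],[-1.5,0,0,0,0,0,0],[-1.5,0,0,0,0,0,0],[-1.5,0,0,0,0,0,0],[-1.5,0,0,0,0,0,0],[-1.5,0,0,0,0,0,0],[-1.5,0,0,0,0,0,0],[0,0,0,0,0,0,0]]'
python3 -m jog '[[-0.4,0,0,0,0,0,0],[-0.2,0,0,0,0,0,0],[0,0,0,0,0,0,0]]'
python3 -c "
from h import *
go([502,160,28],1.411)"
```

```text
clock: 11.0
eef_pos: [486.5, 57.8, 30.5]
eef_rot: [3.138, -0.001, 1.408]
wrist_force: [5.8, -1.7, 4.3]
finger_gap: 13.8
clock: 11.3
eef_pos: [486.3, 56.0, 30.5]
eef_rot: [3.137, -0.006, 1.409]
wrist_force: [11.1, 30.5, -1.7]
finger_gap: 13.6
pos [486.3  56.   30.5] rot [ 3.137 -0.006  1.409] gap 13.6 F [11.1 30.5 -1.7] t 11.3
  tool shift cm [10.51 -0.12  0.31]
  rz total -0.002
```

```bash
python3 -m jog '[[0.3,0,0,0,0,0,0],[0,0,0,0,0,0,50],[0,0,0,0,0,0,50],[0,0,0,0,0,0,50],[0,0,-4,0,0,0,50],[0,0,-4.5,0,0,0,50],[0,0,-4.5,0,0,0,50],[-1,0,-4.5,0,0,0,50]]'
python3 -m jog '[[-2,0,-4.5,0,0,0,50],[-2,0,-2,0,0,0,50],[0,0,0,0,0,0,50]]'
python3 -c "
from h import *
go();look('wrist','w6');look('side','s6')"
```

```text
clock: 12.1
eef_pos: [482.8, 46.8, 206.2]
eef_rot: [-3.141, 0.0, 1.41]
wrist_force: [0.6, 0.2, -0.1]
finger_gap: 47.0
clock: 12.4
eef_pos: [477.4, 5.5, 272.2]
eef_rot: [3.137, -0.0, 1.408]
wrist_force: [-0.1, -0.1, -0.8]
finger_gap: 46.7
pos [477.4   5.5 272.2] rot [ 3.137 -0.     1.408] gap 46.7 F [-0.1 -0.1 -0.8] t 12.4
```

View pics/w6.png

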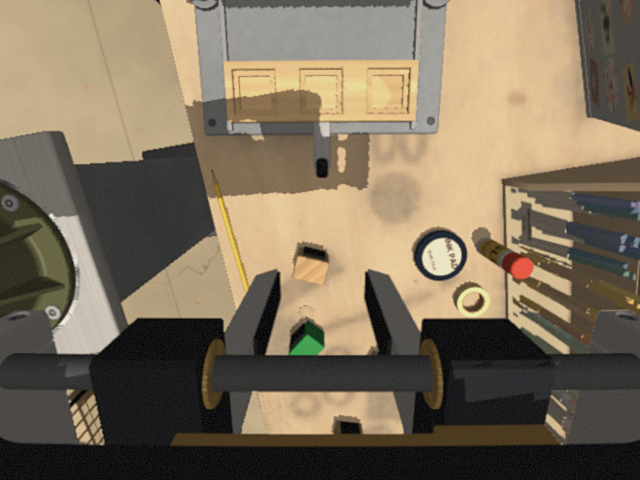

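View pics/s6.png

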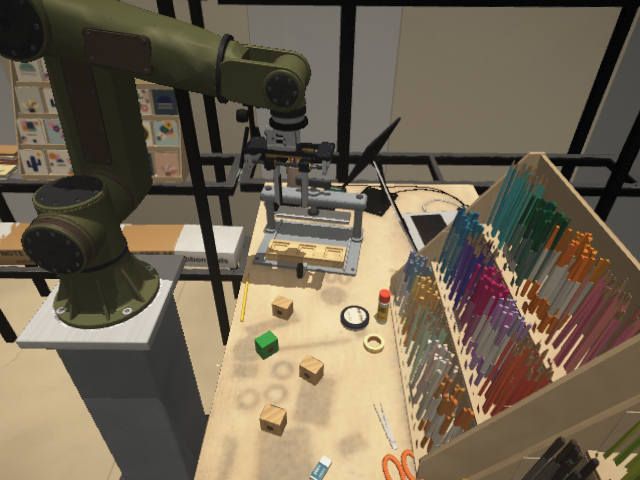

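```bash
python3 - <<'E'
from h import *
np.set_printoptions(precision=1,suppress=True)
im=cv2.imread('pics/w6.png'); crop(im,215,50,430,180,3.7,'pics/pk.png')
crop(im,280,230,345,295,8,'pics/ba.png')
st=monitor.read_state();c=vision.camera('wrist');T=ext(c,st)
print(onz(c,T,[(255,90.5),(322,90.5),(388.5,90.5)],36)); print(onz(c,T,[(322,167)],58))
E
```

```text
[[423.9 155.3  36. ]
 [498.  143.1  36. ]
 [571.7 131.3  36. ]]
[[484.7  61.   58. ]]
```

View pics/pk.png

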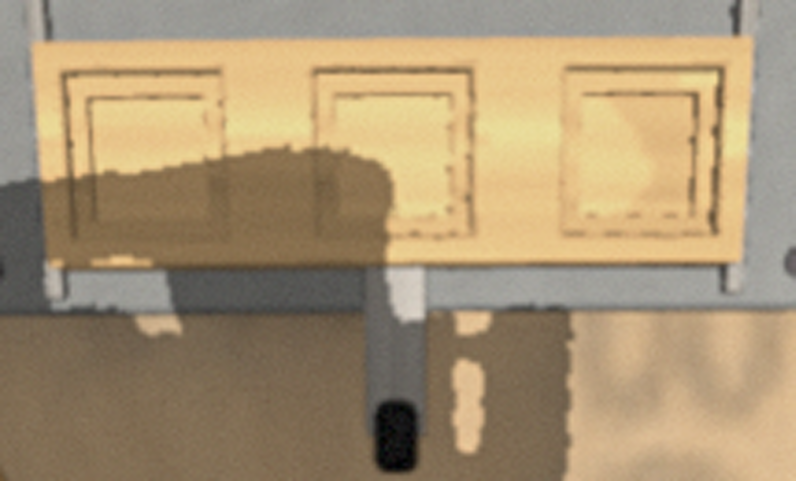

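View pics/ba.png

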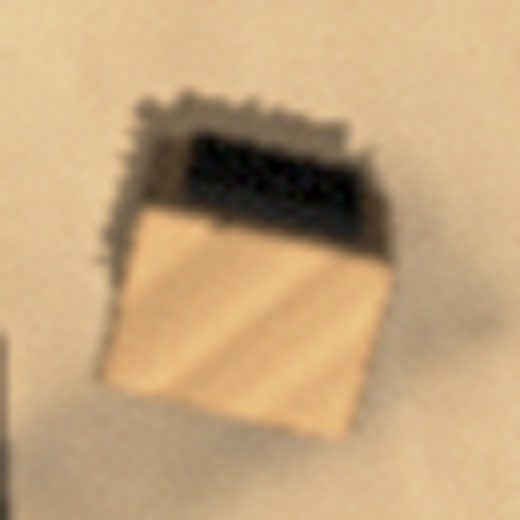

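```bash
python3 - <<'E'
from h import *
np.set_printoptions(precision=1,suppress=True)
st=monitor.read_state();c=vision.camera('wrist');T=ext(c,st)
p=[(280+(x+.5)/8-.5,230+(y+.5)/8-.5) for x,y in [(145,207),(392,262),(345,438),(103,382)]]
q=onz(c,T,p,42);print(q,q.mean(0))
for i in range(4):
    e=q[(i+1)%4]-q[i];print(np.linalg.norm(e),np.degrees(np.arctan2(e[1],e[0])))
E
```

```text
[[437.2 -40.7  42. ]
 [473.6 -55.7  42. ]
 [461.7 -83.6  42. ]
 [425.5 -68.2  42. ]] [449.5 -62.   42. ]
39.376835850443086 -22.315216461248394
30.313050143007594 -113.13464216611183
39.34168944277017 156.95434451985392
29.811032836571616 66.92525954804213
```

```bash
python3 -m jog '[[0,0,0,0,0,0.115,70],[0,0,0,0,0,0.115,70],[-2.7,0,2,0,0,0,70],[-2.7,0,2,0,0,0,70],[-2.7,0,2,0,0,0,70],[-2.7,0,2,0,0,0,70],[-2.7,0,2,0,0,0,70],[0,0,0,0,0,0,70]]'
python3 -m jog '[[0,0,0,0,0.13,0,70],[0,0,0,0,0.13,0,70],[0,0,0,0,0.13,0,70],[0,0,0,0,0.13,0,70],[0,0,0,0,0.13,0,70],[0,0,0,0,0.135,0,70],[0,0,0,0,0,0,70]]'
cat >> h.py <<'E'
def rem(xyz):
    st=monitor.read_state(); M=R.from_euler('xyz',st['eef_rot']).as_matrix()
    print('pos',np.round(st['eef_pos'],1),'gap',round(st['finger_gap'],1),'F',np.round(st['wrist_force'],1),'t',round(st['clock'],2),'q',np.round(st['joints'],2))
    print('axes x',np.round(M[:,0],3),'y',np.round(M[:,1],3),'z',np.round(M[:,2],3))
    print('  tool shift cm',np.round(M.T@(np.array(xyz,float)-st['eef_pos'])/10,2))
E
python3 -c "
from h import *
rem([454,-53.5,11.2]);look('wrist','w7')"
```

```text
clock: 13.4
eef_pos: [423.4, -118.4, 166.1]
eef_rot: [-3.135, 0.0, 1.178]
wrist_force: [-0.1, 0.6, 0.0]
finger_gap: 65.9
clock: 14.1
eef_pos: [425.0, -117.5, 167.9]
eef_rot: [-3.134, -0.789, 1.173]
wrist_force: [0.1, -0.2, -0.1]
finger_gap: 65.9
pos [ 425.  -117.5  167.9] gap 65.9 F [ 0.1 -0.2 -0.1] t 14.1 q [-0.78  0.24  1.89  0.73  1.42 -0.65]
axes x [0.273 0.649 0.71 ] y [ 0.924 -0.383 -0.005] z [ 0.268  0.657 -0.704]
  tool shift cm [-6.17  0.31 16.02]
```

View pics/w7.png

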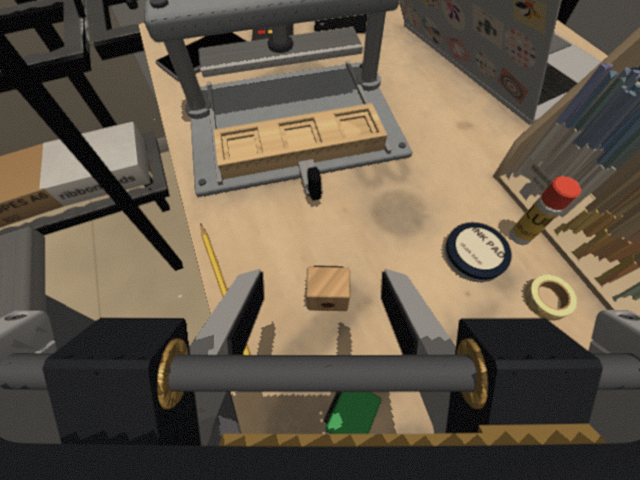

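```bash
python3 - <<'E'
from h import *
np.set_printoptions(precision=1,suppress=True)
im=cv2.imread('pics/w7.png'); crop(im,295,255,360,320,9,'pics/ba2.png')
E
```

```text
(no output)
```

View pics/ba2.png

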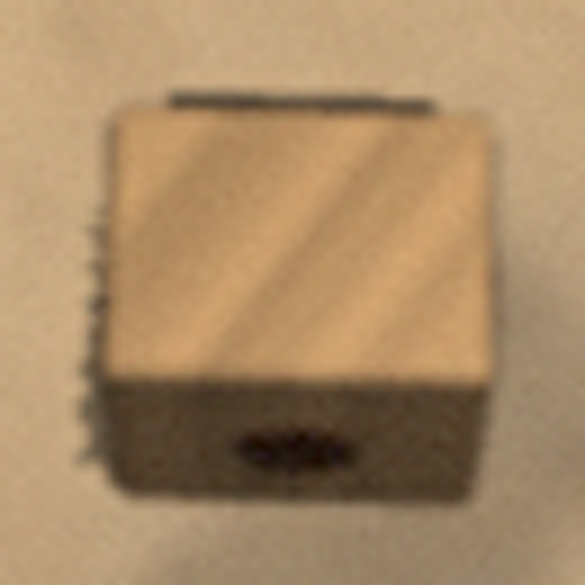

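```bash
python3 - <<'E'
from h import *
np.set_printoptions(precision=1,suppress=True)
st=monitor.read_state();c=vision.camera('wrist');T=ext(c,st)
p=[(295+(x+.5)/9-.5,255+(y+.5)/9-.5) for x,y in [(110,105),(492,110),(490,382),(102,378)]]
q=onz(c,T,p,42);print(q,q.mean(0))
for i in range(4):
    e=q[(i+1)%4]-q[i];print(np.linalg.norm(e),np.degrees(np.arctan2(e[1],e[0])))
E
```

```text
[[437.8 -44.4  42. ]
 [476.3 -61.   42. ]
 [463.  -89.5  42. ]
 [425.7 -73.6  42. ]] [450.7 -67.1  42. ]
41.870813285434345 -23.333993091073655
31.420865972539897 -115.03082098860311
40.55199172879131 156.89378697411485
31.570695915957 67.37152901944047
```

```bash
python3 -m jog '[[-3.1,0.2,2.9,0,0,0,70],[-3.2,0.2,3,0,0,0,70],[0,0,3,0,0,0,70],[0,0,3,0,0,0,70],[0,0,2,0,0,0,70],[0,0,0,0,0,0,70],[0,0,0,0,0,0,70]]'
python3 -c "
from h import *
rem([454.9,-55.9,11.3])"
```

```text
clock: 14.9
eef_pos: [450.1, -69.2, 27.5]
eef_rot: [3.14, -0.783, 1.183]
wrist_force: [0.3, -0.7, 0.8]
finger_gap: 65.6
pos [450.1 -69.2  27.5] gap 65.6 F [ 0.3 -0.7  0.8] t 14.9 q [-0.66  0.5   1.97  0.86  1.12 -0.84]
axes x [0.268 0.656 0.706] y [ 0.925 -0.379  0.001] z [ 0.268  0.653 -0.709]
  tool shift cm [-0.14 -0.07  2.15]
```

```bash
python3 -m jog '[[-0.1,0,1.1,0,0,0,70],[0,0,1,0,0,0,70],[0,0,0,0,0,0,70],[0,0,0,0,0,0,30],[0,0,0,0,0,0,30],[0,0,0,0,0,0,30],[0,0,0,0,0,0,30],[0,0,0,0,0,0,30]]' 25
python3 -c "
from h import *
rem([454.9,-55.9,11.3])"
```

```text
clock: 15.7
eef_pos: [455.2, -56.7, 11.3]
eef_rot: [3.141, -0.785, 1.18]
wrist_force: [-0.6, -0.5, 1.6]
finger_gap: 42.2
pos [455.2 -56.7  11.3] gap 42.2 F [-0.6 -0.5  1.6] t 15.7 q [-0.63  0.53  1.98  0.89  1.08 -0.86]
axes x [0.27  0.654 0.707] y [ 0.924 -0.381  0.   ] z [ 0.27   0.653 -0.707]
  tool shift cm [ 0.04 -0.06  0.04]
```

```bash
python3 -m jog '[[0.7,0,-0.7,0,0,0,30],[0.7,0,-2.0,0,0,0,30],[1.1,0,-3.2,0,0,0,30],[1.1,0,-3.3,0,0,0,30],[0,0,0,0,-0.08,0,30],[0,0,0,0,-0.11,0,30],[0,0,0,0,-0.11,0,30],[0,0,0,0,-0.11,0,30]]'
python3 -c "
from h import *
rem([454.9,-55.9,11.3])"
```

```text
clock: 16.5
eef_pos: [440.2, -93.5, 102.8]
eef_rot: [3.139, -0.37, 1.179]
wrist_force: [-0.2, -0.1, -0.6]
finger_gap: 41.9
pos [440.2 -93.5 102.8] gap 41.9 F [-0.2 -0.1 -0.6] t 16.5 q [-0.51  0.21  1.94  0.42  1.07 -0.34]
axes x [0.356 0.862 0.362] y [ 0.924 -0.382  0.002] z [ 0.14   0.334 -0.932]
  tool shift cm [ 0.45 -0.09  9.99]
```

```bash
python3 -m jog '[[0,0,0,0,-0.12,0,30],[0,0,0,0,-0.12,0,30],[0,0,0,0,-0.12,0,30],[0,0,0,0,-0.12,0,30],[0,0,0,0,-0.12,0,30],[0,0,0,0,-0.12,0,30],[0,0,0,0,-0.12,0,30],[0,0,0,0,-0.12,0,30]]'
python3 -c "
from h import *
rem([440,-92,8.7])"
```

```text
clock: 17.3
eef_pos: [440.4, -93.0, 103.0]
eef_rot: [3.137, 0.59, 1.177]
wrist_force: [-0.1, -0.8, -0.7]
finger_gap: 41.9
pos [440.4 -93.  103. ] gap 41.9 F [-0.1 -0.8 -0.7] t 17.3 q [ 0.02  0.37  1.81 -0.56  1.27  0.67]
axes x [ 0.319  0.767 -0.556] y [ 0.924 -0.381  0.004] z [-0.21  -0.515 -0.831]
  tool shift cm [ 5.3  -0.11  7.79]
```

```bash
python3 -m jog '[[0,0,0,0,-0.1,0,30],[0,0,0,0,-0.095,0,30],[0,0,0,0,0,0,30],[2,0,2,0,0,0,30],[2,0,2,0,0,0,30],[1.2,0,1.2,0,0,0,30],[0.7,0,0.7,0,0,0,30],[0,0,0,0,0,0,30]]'
python3 -c "
from h import *
rem([440,-92,8.7]);look('wrist','w8');look('side','s8')"
```

```text
clock: 18.1
eef_pos: [439.9, -92.9, 18.1]
eef_rot: [-3.141, 0.779, 1.179]
wrist_force: [-0.1, 0.4, -0.7]
finger_gap: 42.2
pos [439.9 -92.9  18.1] gap 42.2 F [-0.1  0.4 -0.7] t 18.1 q [ 0.09  0.62  1.78 -0.71  1.26  0.89]
axes x [ 0.271  0.658 -0.703] y [ 0.924 -0.382 -0.001] z [-0.269 -0.649 -0.712]
  tool shift cm [ 0.72 -0.03  0.61]
```

View pics/s8.png

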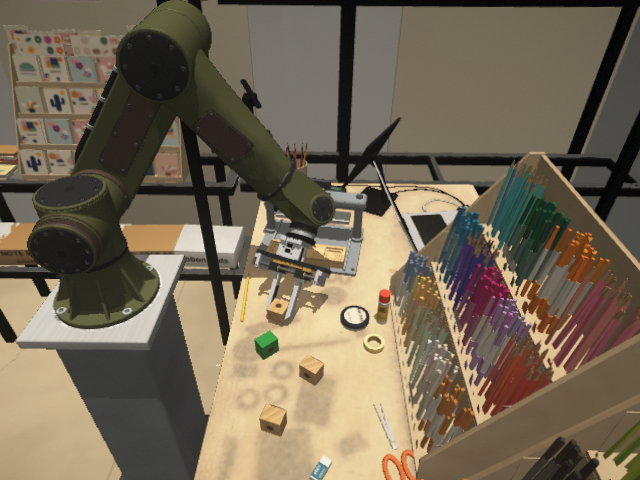

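View pics/w8.png

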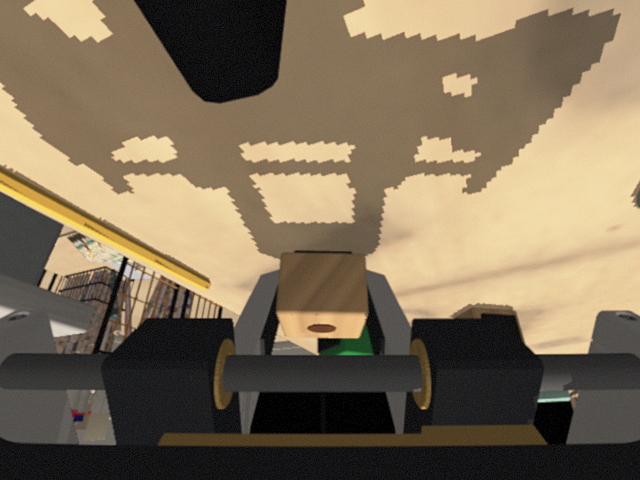

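The dot face (wrist (320,328)) is now up, so the rubber is down. Lowering to the counter.

```bash
python3 -m jog '[[0.4,0,0.4,0,0,0,30],[0.25,0,0.25,0,0,0,30],[0,0,0,0,0,0,30],[0,0,0,0,0,0,30]]'
python3 -c "
from h import *
rem([440,-92,8.7])"
```

```text
clock: 18.6
eef_pos: [440.2, -92.5, 9.1]
eef_rot: [-3.141, 0.78, 1.18]
wrist_force: [0.5, -0.5, -1.2]
finger_gap: 42.0
pos [440.2 -92.5   9.1] gap 42.0 F [ 0.5 -0.5 -1.2] t 18.6 q [ 0.09  0.63  1.78 -0.72  1.25  0.9 ]
axes x [ 0.271  0.657 -0.703] y [ 0.925 -0.381 -0.   ] z [-0.268 -0.65  -0.711]
  tool shift cm [ 0.06 -0.04 -0.  ]
```

```bash
python3 -m jog '[[0.08,0,0.08,0,0,0,30],[0,0,0,0,0,0,30],[0,0,0,0,0,0,70],[0,0,0,0,0,0,70],[0,0,0,0,0,0,70],[0,0,-2,0,0,0,70],[0,0,-3,0,0,0,70],[0,0,-4,0,0,0,70]]'
python3 -m jog '[[0,0,-2,0,0,0,70],[0,0,0,0,0.13,0,70],[0,0,0,0,0.13,0,70],[0,0,0,0,0.13,0,70],[0,0,0,0,0.13,0,70],[0,0,0,0,0.13,0,70],[0,0,0,0,0.13,0,70],[0,0,0,0,0,0,70]]'
python3 -c "
from h import *
rem([444,-83,14]);look('wrist','w9')"
```

```text
clock: 19.4
eef_pos: [463.7, -33.9, 72.0]
eef_rot: [-3.139, 0.781, 1.181]
wrist_force: [0.3, 0.2, 0.3]
finger_gap: 66.0
clock: 20.2
eef_pos: [469.3, -22.5, 86.5]
eef_rot: [3.141, -0.003, 1.177]
wrist_force: [0.2, 0.1, -0.0]
finger_gap: 65.7
pos [469.3 -22.5  86.5] gap 65.7 F [ 0.2  0.1 -0. ] t 20.2 q [-0.13  0.27  1.87  0.    1.01  0.26]
axes x [0.384 0.923 0.003] y [ 0.923 -0.384  0.001] z [ 0.002  0.002 -1.   ]
  tool shift cm [-6.58 -0.02  7.23]
```

View pics/w9.png

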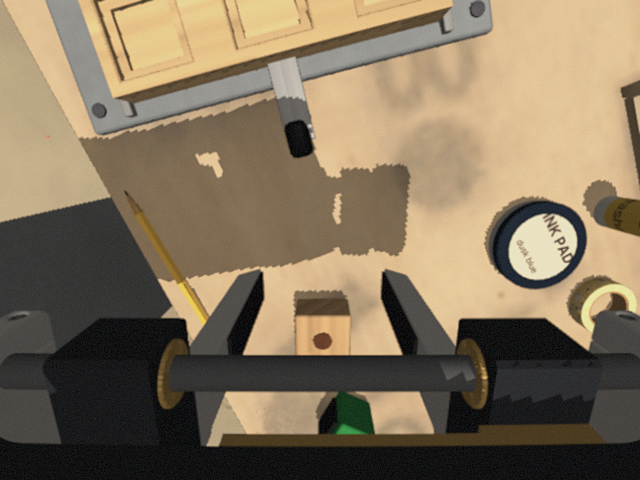

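```bash
python3 - <<'E'
from h import *
st=monitor.read_state();c=vision.camera('wrist');T=ext(c,st)
print(onz(c,T,[(322,341)],36)); rem([444,-84.5,14])
E
python3 -m jog '[[-3.3,0,0,0,0,0,70],[-3.3,0,0.2,0,0,0,70],[0,0,2,0,0,0,70],[0,0,2,0,0,0,70],[0,0,2,0,0,0,70],[0,0,1,0,0,0,70],[0,0,0,0,0,0,70],[0,0,0,0,0,0,70]]'
python3 -c "
from h import *
rem([444,-84.5,14])"
```

```text
[[443.50744563 -83.23952928  36.        ]]
pos [469.5 -21.7  86.2] gap 65.6 F [ 0.4  0.5 -0.1] t 20.3 q [-0.12  0.27  1.87 -0.    1.01  0.27]
axes x [ 0.382  0.924 -0.003] y [ 0.924 -0.382 -0.   ] z [-0.001 -0.002 -1.   ]
  tool shift cm [-6.76  0.05  7.24]
clock: 21.1
eef_pos: [444.9, -81.8, 14.5]
eef_rot: [3.142, 0.001, 1.181]
wrist_force: [-0.5, -0.2, -0.2]
finger_gap: 65.6
pos [444.9 -81.8  14.5] gap 65.6 F [-0.5 -0.2 -0.2] t 21.1 q [-0.26  0.36  1.95 -0.    0.83  0.13]
axes x [ 0.38   0.925 -0.001] y [ 0.925 -0.38   0.   ] z [-0.    -0.001 -1.   ]
  tool shift cm [-0.29  0.02  0.05]
```

```bash
python3 -m jog '[[-0.2,0,0,0,0,0,60],[0,0,0,0,0,0,30],[0,0,0,0,0,0,30],[0,0,0,0,0,0,30],[0,0,0,0,0,0,30],[0,0,-2,0,0,0,30],[0,0,-4,0,0,0,30],[0,0,-4,0,0,0,30]]'
python3 -m jog '[[0,0,0,0,0,-0.115,30],[0,0,0,0,0,-0.115,30],[0,0,0,0,0,0,30]]'
python3 -c "
from h import *
go([575,130,114],1.411)"
```

```text
clock: 21.9
eef_pos: [443.2, -83.8, 115.0]
eef_rot: [-3.14, 0.0, 1.18]
wrist_force: [1.0, -0.2, -0.5]
finger_gap: 41.7
clock: 22.2
eef_pos: [443.7, -83.9, 114.2]
eef_rot: [3.141, 0.0, 1.412]
wrist_force: [-0.5, -0.1, -1.6]
finger_gap: 41.8
pos [443.7 -83.9 114.2] rot [3.141 0.    1.412] gap 41.8 F [-0.5 -0.1 -1.6] t 22.2
  tool shift cm [23.2   9.57  0.03]
  rz total 0.001
```

```bash
python3 -m jog '[[3.3,1.35,0,0,0,0,30],[3.3,1.35,0,0,0,0,30],[3.3,1.35,0,0,0,0,30],[3.3,1.35,0,0,0,0,30],[3.3,1.35,0,0,0,0,30],[3.3,1.35,0,0,0,0,30],[3.3,1.35,0,0,0,0,30],[0,0,0,0,0,0,30]]'
python3 -c "
from h import *
go([574,129.2,42],1.412);look('wrist','w10')"
```

```text
clock: 23.0
eef_pos: [575.0, 131.9, 113.3]
eef_rot: [-3.141, -0.0, 1.409]
wrist_force: [0.1, -0.6, -0.3]
finger_gap: 41.8
pos [575.  131.9 113.3] rot [-3.141 -0.     1.409] gap 41.8 F [ 0.1 -0.6 -0.3] t 23.0
  tool shift cm [-0.29 -0.05  7.13]
  rz total -0.003
```

View pics/w10.png

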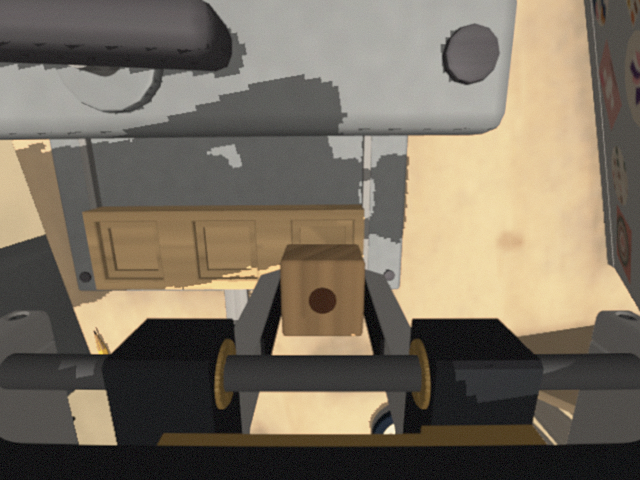

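```bash
python3 - <<'E'
from h import *
np.set_printoptions(precision=1,suppress=True)
im=cv2.imread('pics/w10.png'); crop(im,80,195,380,300,2.65,'pics/pk2.png')
st=monitor.read_state();c=vision.camera('wrist');T=ext(c,st)
print(onz(c,T,[(131,249.5),(225.5,249.5)],36),onz(c,T,[(322,300)],114.2+22))
E
```

```text
[[424.9 152.3  36. ]
 [498.7 140.4  36. ]] [[574.  132.  136.2]]
```

View pics/pk2.png

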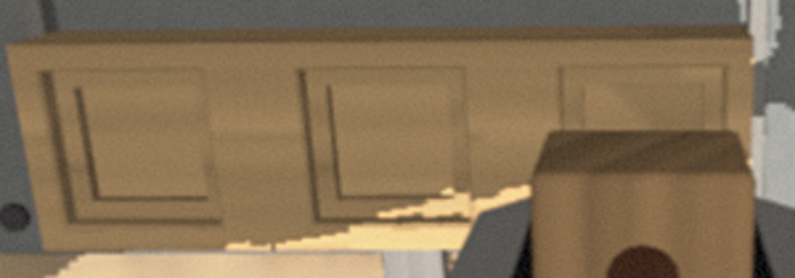

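```bash
python3 -m jog '[[-0.3,0,0,0,0,0,30],[0,0,2,0,0,0,30],[0,0,2,0,0,0,30],[0,0,1.5,0,0,0,30],[0,0,0,0,0,0,30],[0,0,0,0,0,0,30]]'
python3 -c "
from h import *
go([574.2,128.9,40],1.412)"
```

```text
clock: 23.7
eef_pos: [573.8, 125.6, 59.6]
eef_rot: [3.141, -0.0, 1.409]
wrist_force: [-0.0, 0.2, 0.3]
finger_gap: 41.8
pos [573.8 125.6  59.6] rot [ 3.141 -0.     1.409] gap 41.8 F [-0.   0.2  0.3] t 23.7
  tool shift cm [ 0.34 -0.01  1.96]
  rz total -0.003
```

```bash
python3 -m jog '[[0,0,0,0,0,0,30],[0,0,0,0,0,0,30]]'
for i in 1 2 3; do python3 -c "
from h import *
go([574.2,128.9,40],1.412)"; done
```

```text
clock: 23.9
eef_pos: [574.0, 126.0, 60.0]
eef_rot: [3.14, -0.0, 1.41]
wrist_force: [0.1, 0.6, -0.2]
finger_gap: 41.7
pos [574. 126.  60.] rot [ 3.14 -0.    1.41] gap 41.7 F [ 0.1  0.6 -0.2] t 23.9
  tool shift cm [ 0.29 -0.03  2.  ]
  rz total -0.002
pos [574. 126.  60.] rot [ 3.14 -0.    1.41] gap 41.7 F [ 0.1  0.6 -0.2] t 23.9
  tool shift cm [ 0.29 -0.03  2.  ]
  rz total -0.002
pos [574. 126.  60.] rot [ 3.14 -0.    1.41] gap 41.7 F [ 0.1  0.6 -0.2] t 23.9
  tool shift cm [ 0.29 -0.03  2.  ]
  rz total -0.002
```

```bash
python3 -m jog '[[0.29,0,0,0,0,0,30],[0,0,0.6,0,0,0,30],[0,0,0,0,0,0,30]]'
python3 -c "
from h import *
go([574.2,128.9,40],1.412)
im=vision.camera('top')['color'];crop(im,225,180,345,300,5,'pics/t11.png')"
```

```text
clock: 24.2
eef_pos: [573.7, 128.9, 52.3]
eef_rot: [-3.141, 0.0, 1.41]
wrist_force: [-0.3, -0.0, -0.4]
finger_gap: 41.6
pos [573.7 128.9  52.3] rot [-3.141  0.     1.41 ] gap 41.6 F [-0.3 -0.  -0.4] t 24.2
  tool shift cm [0.01 0.05 1.23]
  rz total -0.002
```

View pics/t11.png

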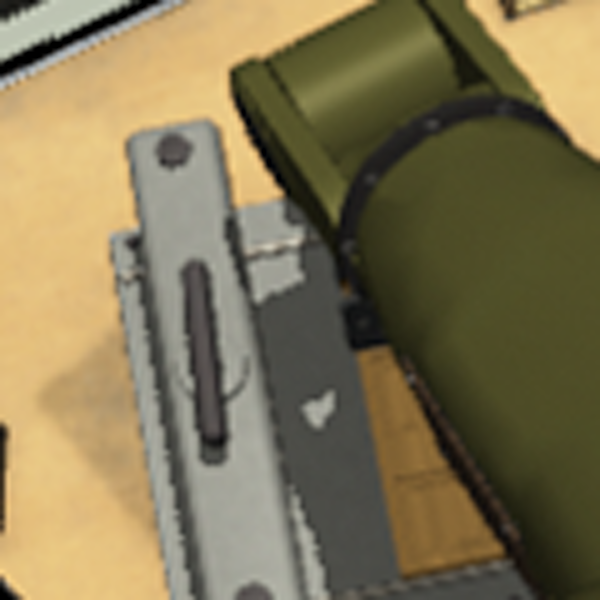

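```bash
python3 -m jog '[[0,0,0.5,0,0,0,30],[0,0,0.4,0,0,0,30],[0,0,0.2,0,0,0,30],[0,0,0,0,0,0,30]]'
python3 -c "
from h import *
go([574.2,128.9,40],1.412)"
```

```text
clock: 24.65
eef_pos: [573.9, 128.8, 41.7]
eef_rot: [-3.141, 0.0, 1.41]
wrist_force: [-0.1, 0.1, -1.0]
finger_gap: 41.7
pos [573.9 128.8  41.7] rot [-3.141  0.     1.41 ] gap 41.7 F [-0.1  0.1 -1. ] t 24.65
  tool shift cm [0.02 0.03 0.17]
  rz total -0.002
```

```bash
python3 -m jog '[[0,0,0.15,0,0,0,30],[0,0,0,0,0,0,30],[0,0,0,0,0,0,58],[0,0,0,0,0,0,58],[0,0,0,0,0,0,58],[0,0,-3,0,0,0,58],[0,0,-5,0,0,0,58],[0,0,-5,0,0,0,58]]'
python3 -m jog '[[-3,0,-3,0,0,0,70],[-3,0,0,0,0,0,70],[0,0,0,0,0,0,70]]'
python3 -c "
from h import *
go([574.2,128.9,40],1.412);look('wrist','w12')"
```

```text
clock: 25.45
eef_pos: [573.6, 128.8, 171.9]
eef_rot: [-3.14, 0.0, 1.41]
wrist_force: [1.0, 0.5, 0.7]
finger_gap: 54.4
clock: 25.75
eef_pos: [564.4, 67.2, 201.7]
eef_rot: [3.14, 0.0, 1.407]
wrist_force: [-0.3, 0.6, -0.5]
finger_gap: 66.1
pos [564.4  67.2 201.7] rot [3.14  0.    1.407] gap 66.1 F [-0.3  0.6 -0.5] t 25.75
  tool shift cm [ 6.25 -0.07 16.17]
  rz total -0.005
```

View pics/w12.png

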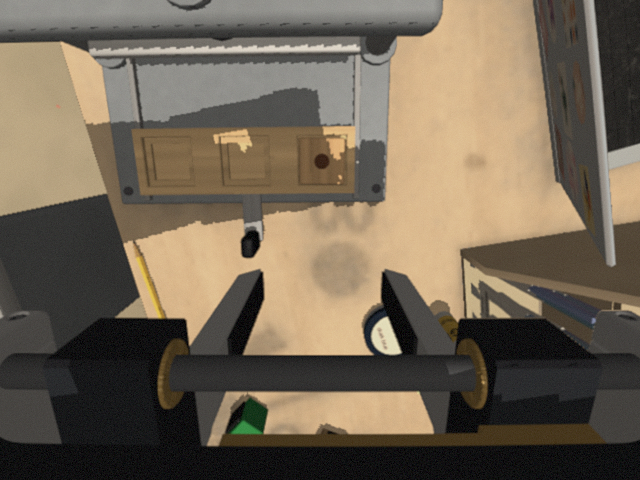

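```bash
python3 - <<'E'
from h import *
st=monitor.read_state();c=vision.camera('wrist');T=ext(c,st);print(onz(c,T,[(321.5,161)],62))
E
python3 -m jog '[[-3.65,-0.15,0,0,0,0,70],[-3.65,-0.15,0,0,0,0,70],[-3.65,-0.15,0,0,0,0,70],[-3.65,-0.15,0,0,0,0,70],[-3.65,-0.15,0,0,0,0,70],[-3.65,-0.15,0,0,0,0,70],[-3.65,-0.15,0,0,0,0,70],[-3.65,-0.15,0,0,0,0,70]]'
python3 -m jog '[[-3.65,-0.15,0,0,0,0,70],[-3.65,-0.15,0,0,0,0,70],[0,0,1,0,0,0.12,70],[0,0,1,0,0,0.12,70],[0,0,1,0,0,0.12,70],[0,0,0,0,0,0.12,70],[0,0,0,0,0,0,70],[0,0,0,0,0,0,70]]'
python3 -m jog '[[0,0,0,0,0.13,0,70],[0,0,0,0,0.13,0,70],[0,0,0,0,0.13,0,70],[0,0,0,0,0.13,0,70],[0,0,0,0,0.13,0,70],[0,0,0,0,0.135,0,70],[0,0,0,0,0,0,70],[0,0,0,0,0,0,70]]'
python3 -c "
from h import *
rem([535.6,-235,11.3]);c,T,st=look('wrist','w13');crop(c['color'],270,220,400,320,6,'pics/w13b.png')"
```

```text
[[573.75941132 131.372926    62.        ]]
clock: 26.65
eef_pos: [505.8, -217.2, 200.0]
eef_rot: [-3.141, -0.0, 1.411]
wrist_force: [-0.2, -0.6, -0.1]
finger_gap: 65.8
clock: 27.45
eef_pos: [491.6, -287.7, 170.4]
eef_rot: [-3.141, -0.0, 0.934]
wrist_force: [0.5, -1.1, 0.8]
finger_gap: 65.8
clock: 28.25
eef_pos: [491.1, -288.5, 170.3]
eef_rot: [3.141, -0.782, 0.931]
wrist_force: [0.7, -0.4, 0.6]
finger_gap: 65.7
pos [ 491.1 -288.5  170.3] gap 65.7 F [ 0.7 -0.4  0.6] t 28.25 q [-0.93  0.48  1.55  0.75  1.43 -0.52]
axes x [0.423 0.569 0.705] y [ 0.802 -0.597  0.001] z [ 0.421  0.565 -0.709]
  tool shift cm [-6.28  0.36 16.18]
```

View pics/w13.png

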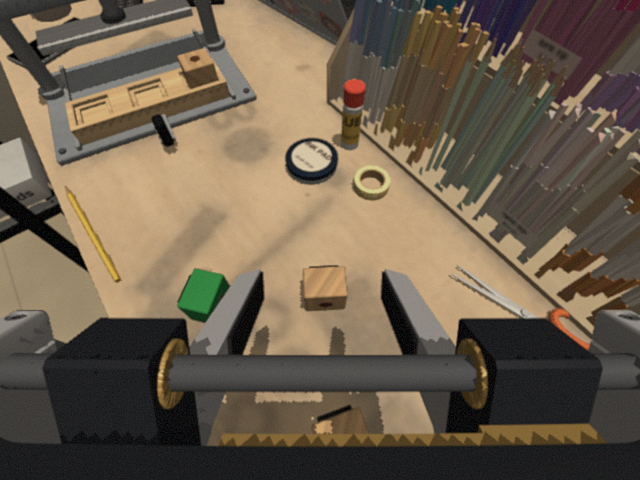

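View pics/w13b.png

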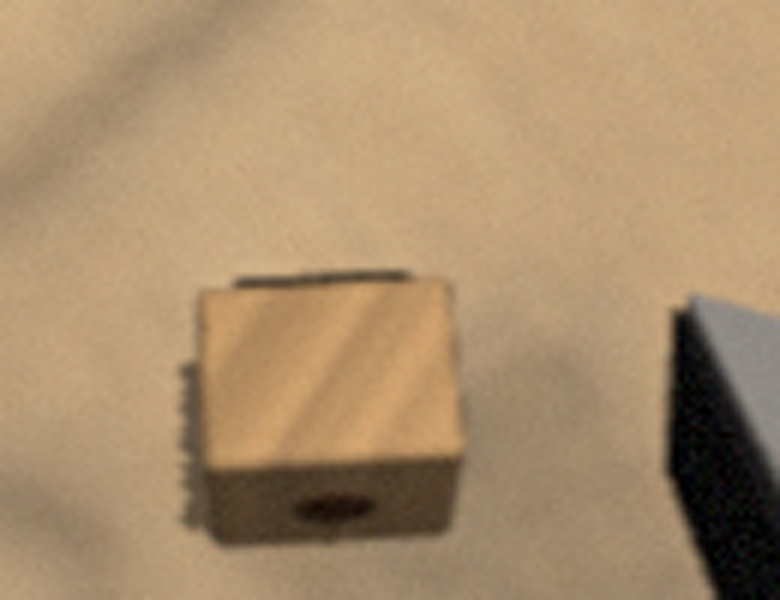

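```bash
cat >> h.py <<'E'
def face(pts,s,ox,oy,z,dn=2):
    st=monitor.read_state();c=vision.camera('wrist');T=ext(c,st)
    p=[(ox+(x+.5)/s-.5,oy+(y+.5)/s-.5) for x,y in pts]
    q=onz(c,T,p,z)
    v=(q[0]+q[1]-q[2]-q[3])[:2]; n=v/np.linalg.norm(v)
    e=(q[1]+q[2]-q[0]-q[3])[:2]
    print('corners mean',q.mean(0).round(1),'n deg',np.degrees(np.arctan2(n[1],n[0])).round(1),'e deg',np.degrees(np.arctan2(e[1],e[0])).round(1),'sizes',np.linalg.norm(e)/2,np.linalg.norm(v)/2)
    n=np.append(n,0); C=q.mean(0)*[1,1,.5]+dn*n
    M=R.from_euler('xyz',st['eef_rot']).as_matrix()
    print('block_c',C.round(1)); t=C+13.8*M[:,2]; print('tcp',t.round(1)); rem(t)
E
python3 -c "
from h import *
face([(202,292),(452,285),(462,458),(208,467)],6,270,220,42)"
```

```text
corners mean [ 526.7 -244.1   42. ] n deg 55.7 e deg -34.6 sizes 40.77769269703331 30.33054387556347
block_c [ 527.8 -242.5   21. ]
tcp [ 533.6 -234.7   11.2]
pos [ 491.7 -287.9  171.3] gap 66.1 F [-0.3  0.6  0.5] t 28.35 q [-0.93  0.48  1.55  0.75  1.43 -0.52]
axes x [0.422 0.57  0.705] y [ 0.803 -0.597  0.002] z [ 0.422  0.565 -0.709]
  tool shift cm [-6.48  0.16 16.13]
```

```bash
python3 -m jog '[[-3.2,0.1,2.9,0.025,0,-0.025,70],[-3.2,0,3,0,0,0,70],[0,0,3,0,0,0,70],[0,0,3,0,0,0,70],[0,0,2.2,0,0,0,70],[0,0,0,0,0,0,70],[0,0,0,0,0,0,70]]'
python3 -c "
from h import *
rem([533.6,-234.7,11.3])"
```

```text
clock: 29.05
eef_pos: [523.3, -244.1, 26.7]
eef_rot: [3.139, -0.784, 0.969]
wrist_force: [0.1, 0.5, 0.2]
finger_gap: 65.5
pos [ 523.3 -244.1   26.7] gap 65.5 F [0.1 0.5 0.2] t 29.05 q [-0.83  0.69  1.61  0.83  1.21 -0.69]
axes x [0.401 0.584 0.706] y [ 0.823 -0.568  0.002] z [ 0.402  0.581 -0.708]
  tool shift cm [-0.12  0.31  2.05]
```

```bash
python3 -m jog '[[-0.1,0.3,1.0,0,0,0,70],[0,0,1,0,0,0,70],[0,0,0,0,0,0,70],[0,0,0,0,0,0,30],[0,0,0,0,0,0,30],[0,0,0,0,0,0,30],[0,0,0,0,0,0,30],[0,0,0,0,0,0,30]]' 25
python3 -c "
from h import *
rem([533.6,-234.7,11.3])"
```

```text
clock: 29.85
eef_pos: [533.0, -235.0, 11.0]
eef_rot: [3.141, -0.785, 0.965]
wrist_force: [0.3, -2.2, 1.8]
finger_gap: 42.0
pos [ 533. -235.   11.] gap 42.0 F [ 0.3 -2.2  1.8] t 29.85 q [-0.81  0.72  1.61  0.85  1.18 -0.69]
axes x [0.403 0.582 0.707] y [ 0.822 -0.569  0.   ] z [ 0.403  0.581 -0.707]
  tool shift cm [0.06 0.03 0.02]
```

```bash
python3 - <<'E'
from h import *
np.set_printoptions(precision=0,suppress=True)
t=vision.camera('top');T=ext(t);s=vision.camera('side');S=ext(s)
print('pad,tape,glue top',onz(t,T,[(361,198),(379,181),(355,168)],20))
print('glue base side, tape, rack edge',onz(s,S,[(384,318),(374,344),(398,300),(400,360),(415,440)],0))
E
```

```text
pad,tape,glue top [[ 623.  -81.   20.]
 [ 657. -156.   20.]
 [ 726. -102.   20.]]
glue base side, tape, rack edge [[ 697.  -74.    0.]
 [ 666. -155.    0.]
 [ 738.  -12.    0.]
 [ 720. -198.    0.]
 [ 724. -379.    0.]]
```

```bash
python3 -m jog '[[0.7,0,-0.7,0,0,0,30],[1.0,-1.1,-2.0,0,0,0,30],[1.2,-1.1,-2.3,0,0,0,30],[1.2,-1.1,-2.3,0,0,0,30],[0,0,0,0,-0.08,0,30],[0,0,0,0,-0.11,0,30],[0,0,0,0,-0.11,0,30],[0,0,0,0,-0.11,0,30]]'
python3 -m jog '[[0,0,0,0,-0.12,0,30],[0,0,0,0,-0.12,0,30],[0,0,0,0,-0.12,0,30],[0,0,0,0,-0.12,0,30],[0,0,0,0,-0.12,0,30],[0,0,0,0,-0.12,0,30],[0,0,0,0,-0.12,0,30],[0,0,0,0,-0.12,0,30]]'
python3 -m jog '[[0,0,0,0,-0.1,0,30],[0,0,0,0,-0.1,0,30],[0,0,0,0,0,0,30],[0,0,0,0,0,0,30]]'
python3 -c "
from h import *
rem([493,-235,8.7]);look('wrist','w14')"
```

```text
clock: 30.75
eef_pos: [493.0, -235.0, 92.5]
eef_rot: [3.14, -0.371, 0.965]
wrist_force: [0.0, 0.5, -1.1]
finger_gap: 41.9
clock: 31.55
eef_pos: [493.4, -234.5, 92.7]
eef_rot: [3.138, 0.59, 0.963]
wrist_force: [-1.3, -0.9, 0.2]
finger_gap: 42.3
clock: 31.95
eef_pos: [493.1, -234.3, 91.4]
eef_rot: [-3.142, 0.782, 0.965]
wrist_force: [-0.0, -0.6, 0.1]
finger_gap: 41.7
pos [ 493.1 -234.3   91.4] gap 41.7 F [-0.  -0.6  0.1] t 31.95 q [-0.19  0.64  1.51 -0.71  1.42  0.68]
axes x [ 0.404  0.583 -0.705] y [ 0.822 -0.569 -0.   ] z [-0.401 -0.58  -0.709]
  tool shift cm [5.79 0.03 5.91]
```

View pics/w14.png

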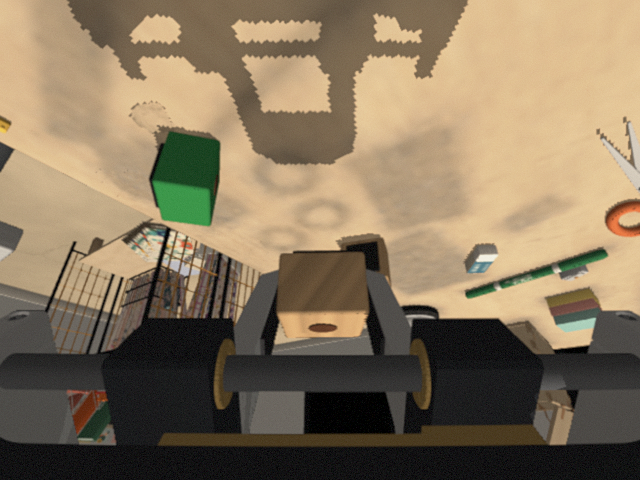

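```bash
python3 -m jog '[[2,0,2,0,0,0,30],[2,0,2,0,0,0,30],[1.2,0,1.2,0,0,0,30],[0.6,0,0.6,0,0,0,30],[0,0,0,0,0,0,30],[0,0,0,0,0,0,30]]'
python3 -c "
from h import *
rem([493,-235,8.5])"
```

```text
clock: 32.6
eef_pos: [493.5, -234.8, 10.2]
eef_rot: [3.14, 0.784, 0.964]
wrist_force: [-0.5, 0.4, -0.3]
finger_gap: 41.4
pos [ 493.5 -234.8   10.2] gap 41.4 F [-0.5  0.4 -0.3] t 32.6 q [-0.19  0.77  1.52 -0.73  1.32  0.78]
axes x [ 0.404  0.582 -0.706] y [ 0.822 -0.569  0.001] z [-0.401 -0.581 -0.708]
  tool shift cm [ 0.09 -0.03  0.15]
```

```bash
python3 -m jog '[[0.13,0,0.13,0,0,0,30],[0,0,0,0,0,0,30],[0,0,0,0,0,0,70],[0,0,0,0,0,0,70],[0,0,0,0,0,0,70],[0,0,-2,0,0,0,70],[0,0,-3,0,0,0,70],[0,0,-4,0,0,0,70]]'
python3 -m jog '[[0,0,-2,0,0,0,70],[0,0,0,0,0.13,0,70],[0,0,0,0,0.13,0,70],[0,0,0,0,0.13,0,70],[0,0,0,0,0.13,0,70],[0,0,0,0,0.13,0,70],[0,0,0,0,0.135,0,70],[0,0,0,0,0,0,70]]'
python3 -c "
from h import *
rem([499,-226.5,14]);c,T,st=look('wrist','w15');crop(c['color'],270,270,370,370,6,'pics/w15b.png')"
```

```text
clock: 33.4
eef_pos: [528.6, -182.0, 71.1]
eef_rot: [-3.138, 0.786, 0.966]
wrist_force: [0.3, -0.1, 1.1]
finger_gap: 65.8
clock: 34.2
eef_pos: [536.4, -172.3, 85.9]
eef_rot: [3.141, -0.003, 0.962]
wrist_force: [-0.2, -0.4, -0.6]
finger_gap: 65.7
pos [ 536.4 -172.3   85.9] gap 65.7 F [-0.2 -0.4 -0.6] t 34.2 q [-0.38  0.45  1.61  0.    1.08  0.23]
axes x [0.572 0.82  0.003] y [ 0.82  -0.572  0.001] z [ 0.003  0.002 -1.   ]
  tool shift cm [-6.61  0.02  7.17]
```

View pics/w15b.png

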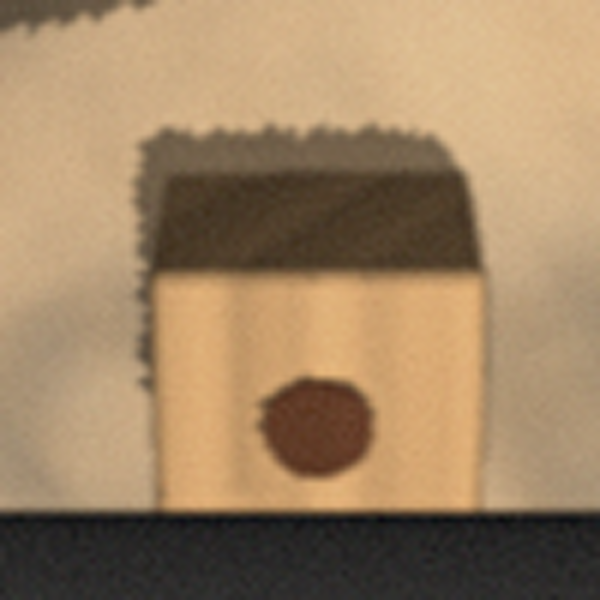

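```bash
python3 -m jog '[[-3.4,0,0,0,0,0,70],[-3.4,0,0.2,0,0,0,70],[0,0,2,0,0,0,70],[0,0,2,0,0,0,70],[0,0,2,0,0,0,70],[0,0,1,0,0,0,70],[0,0,0,0,0,0,70],[0,0,0,0,0,0,70]]'
python3 -c "
from h import *
rem([498.7,-226.8,14])"
python3 -m jog '[[0,0,0,0,0,0,60],[0,0,0,0,0,0,30],[0,0,0,0,0,0,30],[0,0,0,0,0,0,30],[0,0,0,0,0,0,30],[0,0,0,0,0,0,30],[0,0,0,0,0,0,30]]'
python3 -c "
from h import *
rem([498.7,-226.8,14])"
```

```text
clock: 35.05
eef_pos: [499.0, -226.3, 13.8]
eef_rot: [3.141, 0.001, 0.966]
wrist_force: [-0.4, 0.5, 0.7]
finger_gap: 65.8
pos [ 499.  -226.3   13.8] gap 65.8 F [-0.4  0.5  0.7] t 35.05 q [-0.49  0.53  1.69 -0.    0.92  0.11]
axes x [ 0.569  0.823 -0.001] y [ 0.823 -0.569  0.   ] z [-0.    -0.001 -1.   ]
  tool shift cm [-0.06  0.   -0.02]
clock: 35.75
eef_pos: [498.7, -226.6, 13.8]
eef_rot: [3.141, -0.0, 0.965]
wrist_force: [-1.0, 1.2, 5.9]
finger_gap: 41.9
pos [ 498.7 -226.6   13.8] gap 41.9 F [-1.   1.2  5.9] t 35.75 q [-0.49  0.53  1.69 -0.    0.92  0.11]
axes x [0.569 0.822 0.   ] y [ 0.822 -0.569  0.001] z [ 0. -0. -1.]
  tool shift cm [-0.01  0.01 -0.02]
```

```bash
python3 -m jog '[[0,0,-2,0,0,0,30],[0,0,-4,0,0,0,30],[0,0,-4,0,0,0,30],[0,0,0,0,0,-0.11,30],[0,0,0,0,0,-0.11,30],[0,0,0,0,0,-0.11,30],[0,0,0,0,0,-0.115,30],[0,0,0,0,0,0,30]]'
python3 -m jog '[[3.6,-0.58,0,0,0,0,30],[3.6,-0.58,0,0,0,0,30],[3.6,-0.58,0,0,0,0,30],[3.6,-0.58,0,0,0,0,30],[3.6,-0.58,0,0,0,0,30],[3.6,-0.58,0,0,0,0,30],[3.6,-0.58,0,0,0,0,30],[3.6,-0.58,0,0,0,0,30]]'
python3 -m jog '[[3.6,-0.58,0,0,0,0,30],[3.4,-0.58,0,0,0,0,30],[0,0,0,0,0,0,30],[0,0,0,0,0,0,30],[0,0,0,0,0,0,30]]'
python3 -c "
from h import *
go([499.2,140.8,42],1.412);look('wrist','w16')"
```

```text
clock: 36.55
eef_pos: [498.4, -226.5, 113.1]
eef_rot: [-3.141, -0.0, 1.412]
wrist_force: [-0.1, 0.1, -0.6]
finger_gap: 41.7
clock: 37.35
eef_pos: [498.5, 66.7, 113.4]
eef_rot: [-3.142, -0.0, 1.406]
wrist_force: [1.0, -0.5, -0.8]
finger_gap: 42.1
clock: 37.85
eef_pos: [498.5, 135.4, 113.3]
eef_rot: [-3.141, 0.0, 1.408]
wrist_force: [0.8, -0.4, -0.7]
finger_gap: 41.9
pos [498.5 135.4 113.3] rot [-3.141  0.     1.408] gap 41.9 F [ 0.8 -0.4 -0.7] t 37.85
  tool shift cm [ 0.54 -0.02  7.13]
  rz total -0.004
```

View pics/w16.png

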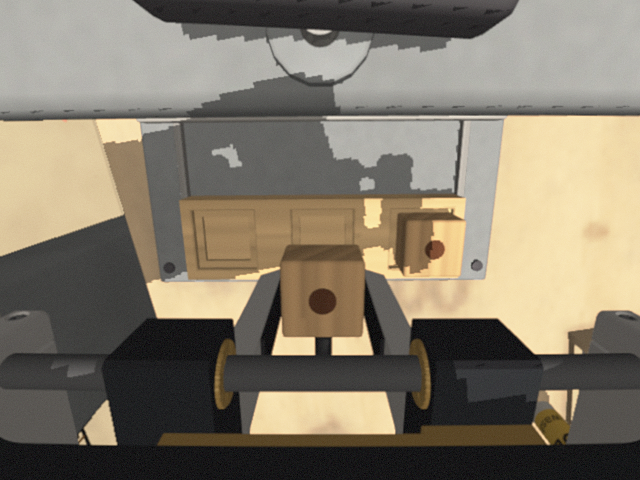

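```bash
python3 - <<'E'
from h import *
np.set_printoptions(precision=1,suppress=True)
im=cv2.imread('pics/w16.png'); crop(im,170,185,490,290,2.5,'pics/pk3.png')
st=monitor.read_state();c=vision.camera('wrist');T=ext(c,st)
print('A dot',onz(c,T,[(435,249.5)],62)); print('P2,P1top',onz(c,T,[(225.5,239)],36)); print(proj(c,T,[[574,128.7,62],[574,128.7,66],[424,152.8,36],[499,140.8,36]]))
E
python3 -m jog '[[0.5,0,0,0,0,0,30],[0,0,2,0,0,0,30],[0,0,2,0,0,0,30],[0,0,1.5,0,0,0,30],[0,0,0,0,0,0,30],[0,0,0,0,0,0,30],[0,0,0,0,0,0,30]]'
python3 -c "
from h import *
go([499.2,140.8,42],1.412)"
```

```text
A dot [[577.6 128.1  62. ]]
P2,P1top [[425.2 153.8  36. ]]
[[429.9 249.5]
 [431.6 251.2]
 [224.3 240.5]
 [322.  240.2]]
clock: 38.65
eef_pos: [499.9, 141.1, 59.3]
eef_rot: [3.14, -0.001, 1.41]
wrist_force: [0.3, 0.6, -1.1]
finger_gap: 42.0
pos [499.9 141.1  59.3] rot [ 3.14e+00 -1.00e-03  1.41e+00] gap 42.0 F [ 0.3  0.6 -1.1] t 38.65
  tool shift cm [-0.05 -0.07  1.73]
  rz total -0.002
```

View pics/pk3.png

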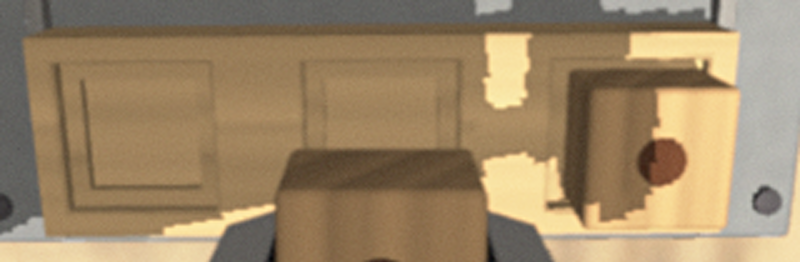

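```bash
python3 -m jog '[[0,-0.07,0.6,0,0,0,30],[0,0,0.5,0,0,0,30],[0,0,0.5,0,0,0,30],[0,0,0,0,0,0,30],[0,0,0,0,0,0,30]]'
python3 -c "
from h import *
go([499.2,140.8,40],1.412)"
```

```text
clock: 39.15
eef_pos: [498.7, 141.2, 42.3]
eef_rot: [-3.141, 0.0, 1.41]
wrist_force: [-0.4, 0.5, -0.4]
finger_gap: 41.7
pos [498.7 141.2  42.3] rot [-3.141  0.     1.41 ] gap 41.7 F [-0.4  0.5 -0.4] t 39.15
  tool shift cm [-0.03  0.06  0.23]
  rz total -0.002
```

```bash
python3 -m jog '[[0,0,0.22,0,0,0,30],[0,0,0,0,0,0,30],[0,0,0,0,0,0,50],[0,0,0,0,0,0,52],[0,0,0,0,0,0,52],[0,0,-3,0,0,0,52],[0,0,-5,0,0,0,52],[0,0,-5,0,0,0,52]]'
python3 -m jog '[[-4,0,-3,0,0,0,70],[-4,0,0,0,0,0,70],[-2,0,0,0,0,0,70],[0,0,0,0,0,0,70],[0,0,0,0,0,0,70]]'
python3 -c "
from h import *
go([574.2,128.9,40],1.412);c,T,st=look('wrist','w17');crop(c['color'],200,80,440,260,3.3,'pics/w17b.png')
c,T,st=look('side','s17');crop(c['color'],235,200,375,300,5.7,'pics/s17b.png')"
```

```text
clock: 39.95
eef_pos: [498.1, 141.1, 171.6]
eef_rot: [-3.14, 0.0, 1.41]
wrist_force: [1.6, 0.3, 0.5]
finger_gap: 49.1
clock: 40.45
eef_pos: [482.8, 42.7, 200.2]
eef_rot: [3.142, -0.0, 1.409]
wrist_force: [-0.2, 0.5, 0.2]
finger_gap: 65.6
pos [482.8  42.7 200.2] rot [ 3.142 -0.     1.409] gap 65.6 F [-0.2  0.5  0.2] t 40.45
  tool shift cm [ 9.98  7.64 16.03]
  rz total -0.003
```

View pics/w17b.png

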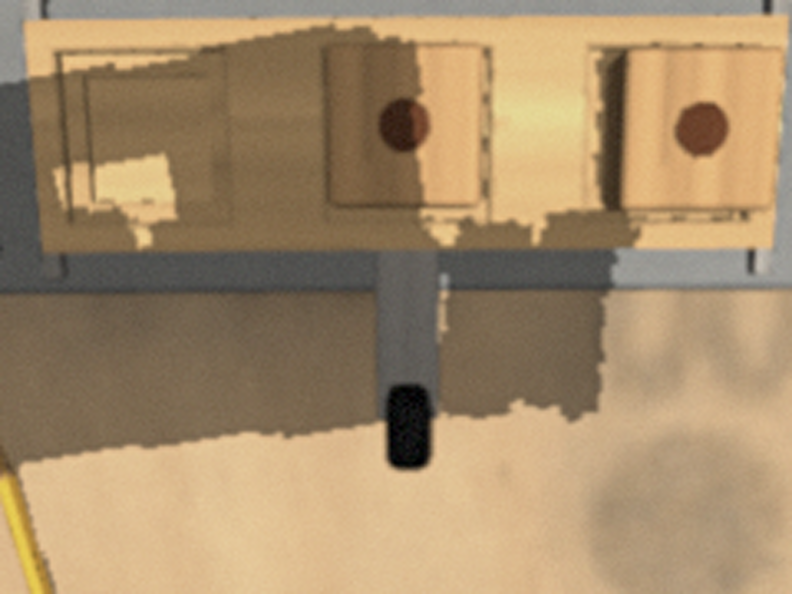

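View pics/s17b.png

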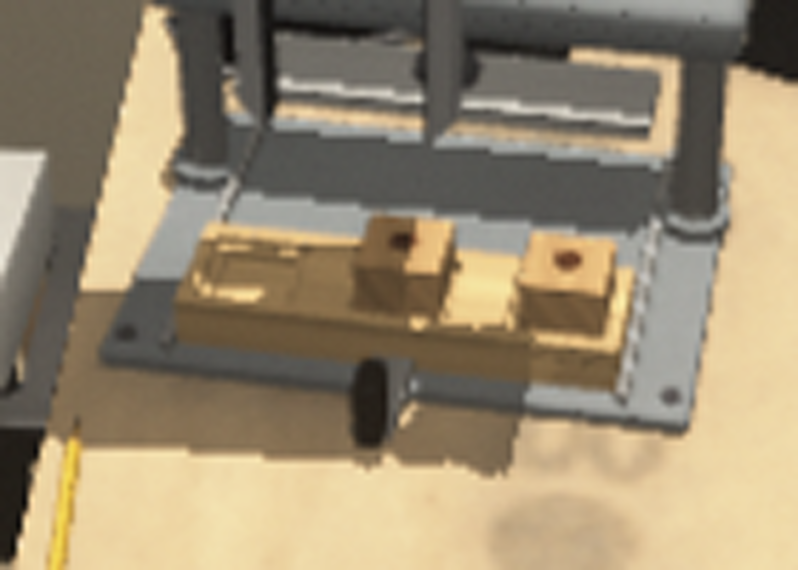

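```bash
python3 - <<'E'
from h import *
np.set_printoptions(precision=0,suppress=True)
t=vision.camera('top');T=ext(t);cv2.imwrite('pics/t18.png',t['color']);crop(t['color'],400,120,640,300,3.3,'pics/t18b.png')
print('dome',onz(t,T,[(533,205),(520,215),(546,212),(533,218)],20))
E
python3 -m jog '[[-3.78,0.25,0,0,0,0,70],[-3.78,0.25,0,0,0,0,70],[-3.78,0.25,0,0,0,0,70],[-3.78,0.25,0,0,0,0,70],[-3.78,0.25,0,0,0,0,70],[-3.78,0.25,0,0,0,0,70],[-3.78,0.25,0,0,0,0,70],[0,0,0,0,0,0,70]]'
python3 -c "
from h import *
go([439,-409,168],1.21);c,T,st=look('side','s18')"
```

```text
dome [[ 410. -580.   20.]
 [ 395. -525.   20.]
 [ 375. -608.   20.]
 [ 372. -559.   20.]]
clock: 41.4
eef_pos: [457.4, -224.1, 199.7]
eef_rot: [-3.141, 0.0, 1.408]
wrist_force: [-0.1, -0.5, 0.6]
finger_gap: 65.7
pos [ 457.4 -224.1  199.7] rot [-3.141  0.     1.408] gap 65.7 F [-0.1 -0.5  0.6] t 41.4
  tool shift cm [-18.54   1.19   3.18]
  rz total 0.198
```

View pics/t18b.png

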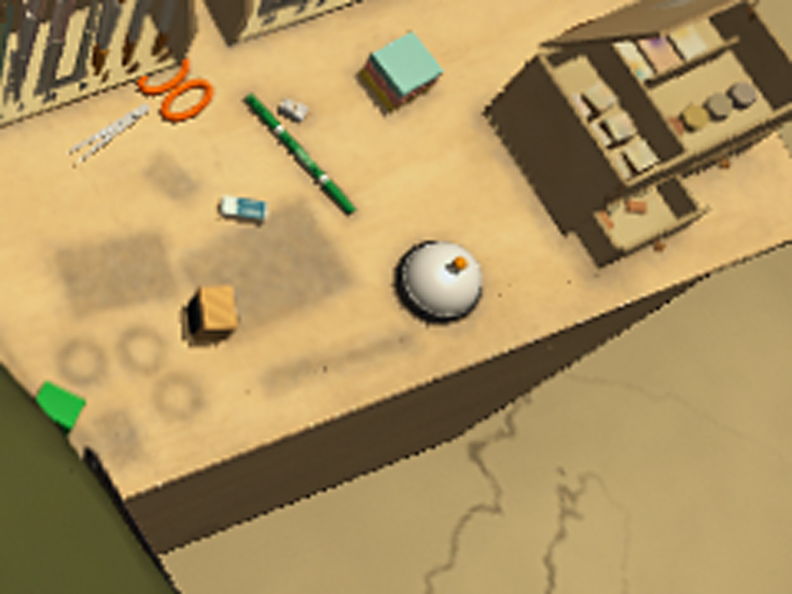

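View pics/s18.png

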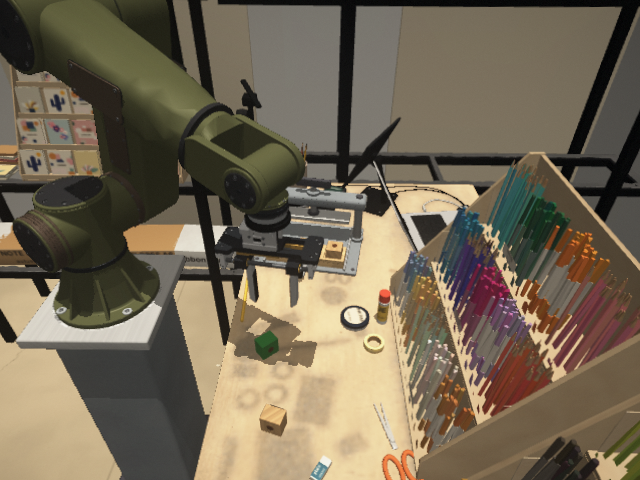

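```bash
python3 -m jog '[[-3.7,0.25,0.6,0,0,0,70],[-3.7,0.25,0.6,0,0,0,70],[-3.7,0.25,0.6,0,0,0,70],[-3.7,0.25,0.6,0,0,0,70],[-3.2,0.25,0.6,0,0,0,70],[0,0,0,0,0,0.1,70],[0,0,0,0,0,0.1,70],[0,0,0,0,0,0,70]]'
python3 -m jog '[[0,0,0,0,0.13,0,70],[0,0,0,0,0.13,0,70],[0,0,0,0,0.13,0,70],[0,0,0,0,0.13,0,70],[0,0,0,0,0.13,0,70],[0,0,0,0,0.135,0,70],[0,0,0,0,0,0,70],[0,0,0,0,0,0,70]]'
python3 -c "
from h import *
rem([464,-343,11.3]);c,T,st=look('wrist','w19');crop(c['color'],270,220,400,320,6,'pics/w19b.png')"
```

```text
clock: 42.25
eef_pos: [442.1, -400.0, 169.9]
eef_rot: [-3.141, -0.0, 1.21]
wrist_force: [0.3, 0.4, -0.1]
finger_gap: 65.8
clock: 43.05
eef_pos: [441.6, -400.7, 169.7]
eef_rot: [3.141, -0.782, 1.212]
wrist_force: [0.1, 0.4, 0.5]
finger_gap: 65.9
pos [ 441.6 -400.7  169.7] gap 65.9 F [0.1 0.4 0.5] t 43.05 q [-1.05  0.71  1.18  0.59  1.77 -0.73]
axes x [0.249 0.664 0.705] y [ 0.936 -0.351  0.   ] z [ 0.248  0.66  -0.709]
  tool shift cm [-6.77  0.07 15.6 ]
```

View pics/w19b.png

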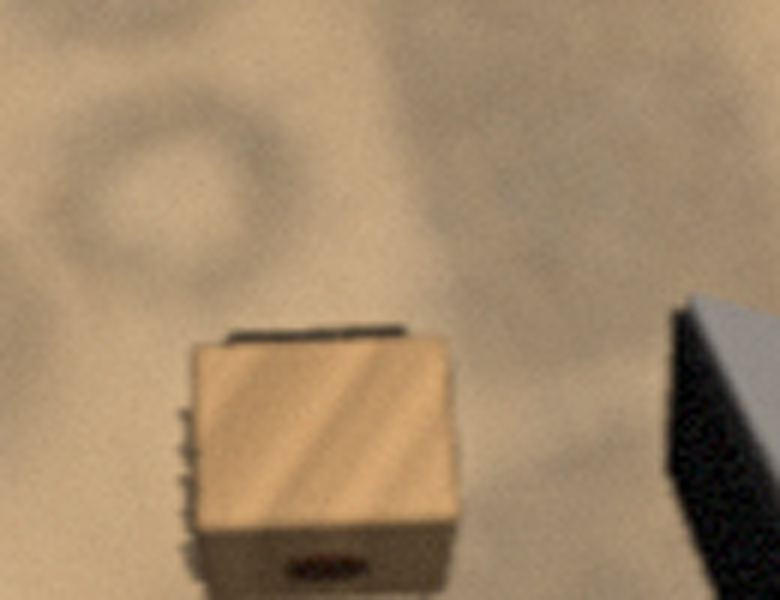

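```bash
python3 -c "
from h import *
face([(195,348),(444,341),(456,519),(198,527)],6,270,220,42)"
```

```text
corners mean [ 458.8 -357.5   42. ] n deg 71.7 e deg -18.7 sizes 40.34163053534054 30.15320234685299
block_c [ 459.5 -355.6   21. ]
tcp [ 462.9 -346.5   11.2]
pos [ 442.  -400.5  171. ] gap 65.7 F [0.8 0.8 0.7] t 43.15 q [-1.05  0.71  1.18  0.59  1.77 -0.73]
axes x [0.248 0.665 0.704] y [ 0.936 -0.351  0.002] z [ 0.248  0.659 -0.71 ]
  tool shift cm [-7.15  0.04 15.42]
```

```bash
python3 -m jog '[[-3.5,0,2.5,0.025,0,-0.025,70],[-3.55,0,3,0,0,0,70],[0,0,3,0,0,0,70],[0,0,3,0,0,0,70],[0,0,2,0,0,0,70],[0,0,0,0,0,0,70],[0,0,0,0,0,0,70]]'
python3 -c "
from h import *
rem([462.9,-346.5,11.3])"
```

```text
clock: 43.85
eef_pos: [456.1, -358.2, 26.2]
eef_rot: [3.139, -0.783, 1.249]
wrist_force: [-0.7, 0.9, -0.0]
finger_gap: 65.9
pos [ 456.1 -358.2   26.2] gap 65.9 F [-0.7  0.9 -0. ] t 43.85 q [-0.99  0.85  1.31  0.59  1.54 -0.86]
axes x [0.224 0.673 0.705] y [ 0.948 -0.318  0.002] z [ 0.225  0.668 -0.709]
  tool shift cm [-0.11  0.27  1.99]
```

```bash
python3 -m jog '[[-0.1,0.25,1.0,0,0,0,70],[0,0,1,0,0,0,70],[0,0,0,0,0,0,70],[0,0,0,0,0,0,30],[0,0,0,0,0,0,30],[0,0,0,0,0,0,30],[0,0,0,0,0,0,30],[0,0,0,0,0,0,30]]' 25
python3 -c "
from h import *
rem([462.9,-346.5,11.3])"
```

```text
clock: 44.65
eef_pos: [462.2, -346.3, 10.2]
eef_rot: [3.141, -0.785, 1.246]
wrist_force: [-0.4, -2.1, 1.1]
finger_gap: 41.8
pos [ 462.2 -346.3   10.2] gap 41.8 F [-0.4 -2.1  1.1] t 44.65 q [-0.98  0.86  1.33  0.6   1.5  -0.87]
axes x [0.226 0.671 0.707] y [ 0.947 -0.32   0.   ] z [ 0.226  0.669 -0.708]
  tool shift cm [ 0.08  0.08 -0.08]
```

```bash
python3 -m jog '[[0.7,0,-0.7,0,0,0,30],[1.7,0,-1.7,0,0,0,30],[1.7,0,-1.7,0,0,0,30],[1.6,0,-1.6,0,0,0,30],[0,0,0,0,-0.08,0,30],[0,0,0,0,-0.11,0,30],[0,0,0,0,-0.11,0,30],[0,0,0,0,-0.11,0,30]]'
python3 -m jog '[[0,0,0,0,-0.12,0,30],[0,0,0,0,-0.12,0,30],[0,0,0,0,-0.12,0,30],[0,0,0,0,-0.12,0,30],[0,0,0,0,-0.12,0,30],[0,0,0,0,-0.12,0,30],[0,0,0,0,-0.12,0,30],[0,0,0,0,-0.12,0,30]]'
python3 -m jog '[[0,0,0,0,-0.1,0,30],[0,0,0,0,-0.1,0,30],[0,0,0,0,0,0,30],[0,0,0,0,0,0,30]]'
python3 -c "
from h import *
rem([462,-346,8.5]);look('wrist','w20')"
```

```text
clock: 45.45
eef_pos: [462.2, -346.4, 91.7]
eef_rot: [3.14, -0.37, 1.246]
wrist_force: [-0.4, 0.2, -1.1]
finger_gap: 41.9
clock: 46.25
eef_pos: [462.7, -346.0, 92.0]
eef_rot: [3.138, 0.59, 1.243]
wrist_force: [-0.5, 0.2, -0.5]
finger_gap: 41.9
clock: 46.65
eef_pos: [462.4, -345.8, 90.8]
eef_rot: [3.141, 0.782, 1.246]
wrist_force: [1.1, -0.5, -1.6]
finger_gap: 42.0
pos [ 462.4 -345.8   90.8] gap 42.0 F [ 1.1 -0.5 -1.6] t 46.65 q [-0.37  0.53  1.69 -0.91  1.1   0.47]
axes x [ 0.227  0.672 -0.705] y [ 0.948 -0.32   0.   ] z [-0.225 -0.668 -0.709]
  tool shift cm [ 5.78 -0.03  5.86]
```

View pics/w20.png

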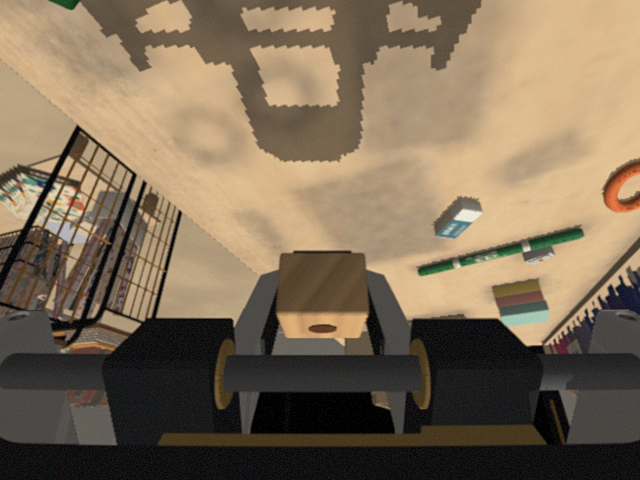

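```bash
python3 -m jog '[[2,0,2,0,0,0,30],[2,0,2,0,0,0,30],[1.2,0,1.2,0,0,0,30],[0.55,0,0.55,0,0,0,30],[0,0,0,0,0,0,30],[0,0,0,0,0,0,30]]'
python3 -c "
from h import *
rem([462,-346,8.3])"
```

```text
clock: 47.3
eef_pos: [462.5, -346.5, 10.2]
eef_rot: [3.14, 0.784, 1.243]
wrist_force: [0.6, 0.4, -0.9]
finger_gap: 42.1
pos [ 462.5 -346.5   10.2] gap 42.1 F [ 0.6  0.4 -0.9] t 47.3 q [-0.37  0.68  1.7  -0.99  1.01  0.61]
axes x [ 0.228  0.67  -0.706] y [ 0.947 -0.32   0.001] z [-0.225 -0.669 -0.708]
  tool shift cm [ 0.16 -0.06  0.12]
```

```bash
python3 -m jog '[[0.13,0,0.13,0,0,0,30],[0,0,0,0,0,0,30],[0,0,0,0,0,0,70],[0,0,0,0,0,0,70],[0,0,0,0,0,0,70],[0,0,-2,0,0,0,70],[0,0,-3,0,0,0,70],[0,0,-4,0,0,0,70]]'
python3 -m jog '[[0,0,-2,0,0,0,70],[0,0,0,0,0.13,0,70],[0,0,0,0,0.13,0,70],[0,0,0,0,0.13,0,70],[0,0,0,0,0.13,0,70],[0,0,0,0,0.13,0,70],[0,0,0,0,0.135,0,70],[0,0,0,0,0,0,70]]'
python3 -c "
from h import *
rem([465,-337,14]);c,T,st=look('wrist','w21');crop(c['color'],270,270,370,370,6,'pics/w21b.png')"
```

```text
clock: 48.1
eef_pos: [482.2, -284.4, 71.9]
eef_rot: [-3.139, 0.785, 1.246]
wrist_force: [0.1, -0.3, -0.4]
finger_gap: 66.0
clock: 48.9
eef_pos: [487.1, -273.2, 86.7]
eef_rot: [3.14, -0.004, 1.244]
wrist_force: [0.1, 0.2, -0.2]
finger_gap: 65.8
pos [ 487.1 -273.2   86.7] gap 65.8 F [ 0.1  0.2 -0.2] t 48.9 q [-0.58  0.44  1.62  0.    1.08 -0.25]
axes x [0.321 0.947 0.004] y [ 0.947 -0.321  0.002] z [ 0.003  0.003 -1.   ]
  tool shift cm [-6.77 -0.06  7.24]
```

View pics/w21b.png

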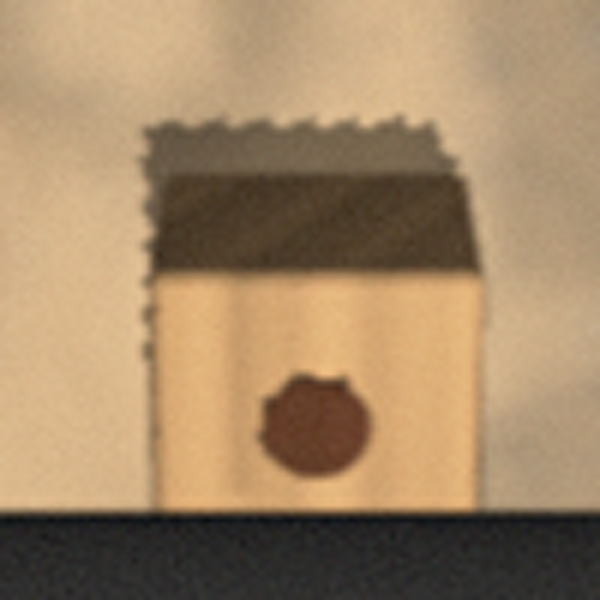

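Same situation as before: block C lies dot up at (322,341). Regrasping it from above.

```bash
python3 -m jog '[[-3.4,0,0,0,0,0,70],[-3.4,0,0.2,0,0,0,70],[0,0,2,0,0,0,70],[0,0,2,0,0,0,70],[0,0,2,0,0,0,70],[0,0,1,0,0,0,70],[0,0,0,0,0,0,70],[0,0,0,0,0,0,70]]'
python3 -m jog '[[0,0,0,0,0,0,60],[0,0,0,0,0,0,30],[0,0,0,0,0,0,30],[0,0,0,0,0,0,30],[0,0,0,0,0,0,30],[0,0,0,0,0,0,30],[0,0,0,0,0,0,30]]'
python3 -c "
from h import *
rem([465,-337,14])"
python3 -m jog '[[0,0,-2,0,0,0,30],[0,0,-4,0,0,0,30],[0,0,-4,0,0,0,30],[0,0,0,0,0,-0.08,30],[0,0,0,0,0,-0.085,30],[0,0,0,0,0,0,30],[0,0,0,0,0,0,30]]'
python3 -c "
from h import *
go([424.2,152.9,114],1.411)"
```

```text
clock: 49.75
eef_pos: [465.9, -336.4, 14.1]
eef_rot: [3.141, 0.001, 1.247]
wrist_force: [0.4, -0.8, 0.5]
finger_gap: 65.6
clock: 50.45
eef_pos: [465.4, -336.9, 13.7]
eef_rot: [3.141, 0.0, 1.245]
wrist_force: [-0.7, 0.2, 6.0]
finger_gap: 41.8
pos [ 465.4 -336.9   13.7] gap 41.8 F [-0.7  0.2  6. ] t 50.45 q [-0.69  0.58  1.61 -0.    0.95 -0.36]
axes x [ 0.32   0.948 -0.   ] y [ 0.948 -0.32   0.   ] z [ 0. -0. -1.]
  tool shift cm [-0.02 -0.04 -0.03]
clock: 51.15
eef_pos: [465.1, -336.6, 112.9]
eef_rot: [-3.141, -0.0, 1.408]
wrist_force: [0.3, -0.5, -0.7]
finger_gap: 41.6
pos [ 465.1 -336.6  112.9] rot [-3.141 -0.     1.408] gap 41.6 F [ 0.3 -0.5 -0.7] t 51.15
  tool shift cm [ 47.64 -11.97  -0.09]
  rz total -0.003
```

```bash
python3 -m jog '[[3.4,-0.85,0,0,0,0,30],[3.4,-0.85,0,0,0,0,30],[3.4,-0.85,0,0,0,0,30],[3.4,-0.85,0,0,0,0,30],[3.4,-0.85,0,0,0,0,30],[3.4,-0.85,0,0,0,0,30],[3.4,-0.85,0,0,0,0,30],[3.4,-0.85,0,0,0,0,30]]'
python3 -m jog '[[3.4,-0.85,0,0,0,0,30],[3.4,-0.85,0,0,0,0,30],[3.4,-0.85,0,0,0,0,30],[3.4,-0.85,0,0,0,0,30],[3.4,-0.85,0,0,0,0,30],[3.0,-0.85,0,0,0,0,30],[0,0,0,0,0,0,30],[0,0,0,0,0,0,30]]'
python3 -c "
from h import *
go([424.2,152.9,42],1.412);look('wrist','w22')"
```

```text
clock: 51.95
eef_pos: [441.2, -56.0, 113.1]
eef_rot: [-3.141, -0.0, 1.408]
wrist_force: [0.8, -0.2, -0.1]
finger_gap: 41.7
clock: 52.75
eef_pos: [422.9, 148.4, 113.0]
eef_rot: [-3.141, 0.0, 1.41]
wrist_force: [-0.7, -0.3, 0.0]
finger_gap: 41.6
pos [422.9 148.4 113. ] rot [-3.141  0.     1.41 ] gap 41.6 F [-0.7 -0.3  0. ] t 52.75
  tool shift cm [0.47 0.05 7.1 ]
  rz total -0.002
```

View pics/w22.png

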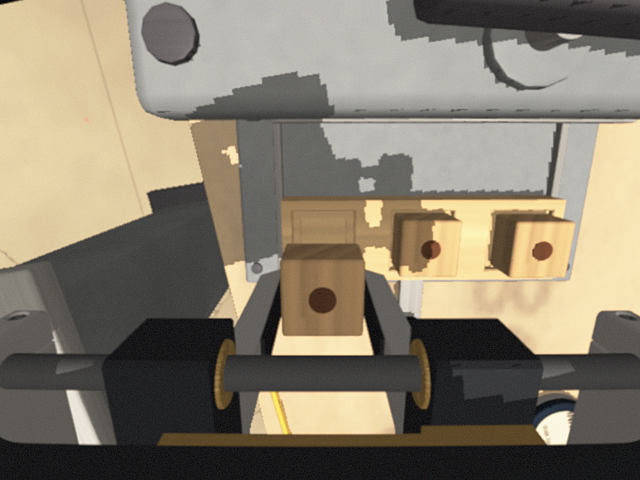

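```bash
python3 -m jog '[[0.45,0.08,0,0,0,0,30],[0,0,2,0,0,0,30],[0,0,2,0,0,0,30],[0,0,1.5,0,0,0,30],[0,0,0,0,0,0,30],[0,0,0,0,0,0,30],[0,0,0,0,0,0,30]]'
python3 -c "
from h import *
go([424.3,152.9,42],1.412)"
```

```text
clock: 53.5
eef_pos: [425.2, 152.5, 59.1]
eef_rot: [3.14, -0.001, 1.41]
wrist_force: [0.5, 0.2, -0.9]
finger_gap: 41.7
pos [425.2 152.5  59.1] rot [ 3.14e+00 -1.00e-03  1.41e+00] gap 41.7 F [ 0.5  0.2 -0.9] t 53.5
  tool shift cm [ 0.03 -0.1   1.71]
  rz total -0.002
```

```bash
python3 -m jog '[[0,-0.05,0.6,0,0,0,30],[0,0,0.5,0,0,0,30],[0,0,0.5,0,0,0,30],[0,0,0,0,0,0,30],[0,0,0,0,0,0,30]]'
python3 -c "
from h import *
go([424.3,152.9,40],1.412)"
python3 -m jog '[[0,0,0.2,0,0,0,30],[0,0,0,0,0,0,30]]'
python3 -c "
from h import *
go([424.3,152.9,40],1.412)"
```

```text
clock: 54.0
eef_pos: [424.1, 152.6, 42.2]
eef_rot: [-3.141, 0.0, 1.411]
wrist_force: [-1.4, -0.4, -0.2]
finger_gap: 42.0
pos [424.1 152.6  42.2] rot [-3.141  0.     1.411] gap 42.0 F [-1.4 -0.4 -0.2] t 54.0
  tool shift cm [0.03 0.01 0.22]
  rz total -0.001
clock: 54.2
eef_pos: [424.1, 152.6, 40.1]
eef_rot: [-3.141, 0.0, 1.411]
wrist_force: [0.5, 0.4, 0.3]
finger_gap: 41.9
pos [424.1 152.6  40.1] rot [-3.141  0.     1.411] gap 41.9 F [0.5 0.4 0.3] t 54.2
  tool shift cm [0.03 0.01 0.01]
  rz total -0.001
```

```bash
python3 -m jog '[[0,0,0,0,0,0,50],[0,0,0,0,0,0,52],[0,0,0,0,0,0,52],[0,0,-3,0,0,0,52],[0,0,-5,0,0,0,52],[0,0,-5,0,0,0,52],[-4,1.5,-2,0,0,0,52],[-4,2,0,0,0,0,52]]'
python3 -m jog '[[-4,2,0,0,0,0,50],[0,2,0,0,0,0,50],[0,0,0,0,0,0,50],[0,0,0,0,0,0,50]]'
python3 -c "
from h import *
go([486.3,56,30],1.412);c,T,st=look('wrist','w23');crop(c['color'],200,80,440,260,3.3,'pics/w23b.png')
c,T,st=look('side','s23');crop(c['color'],235,200,375,300,5.7,'pics/s23b.png')"
```

```text
clock: 55.0
eef_pos: [447.0, 67.8, 193.8]
eef_rot: [3.136, -0.001, 1.413]
wrist_force: [0.9, -0.2, -0.2]
finger_gap: 49.2
clock: 55.4
eef_pos: [478.6, 22.4, 190.0]
eef_rot: [-3.141, -0.0, 1.41]
wrist_force: [-0.5, 0.2, 0.6]
finger_gap: 47.1
pos [478.6  22.4 190. ] rot [-3.141 -0.     1.41 ] gap 47.1 F [-0.5  0.2  0.6] t 55.4
  tool shift cm [ 3.44  0.24 16.  ]
  rz total -0.002
```

View pics/w23b.png

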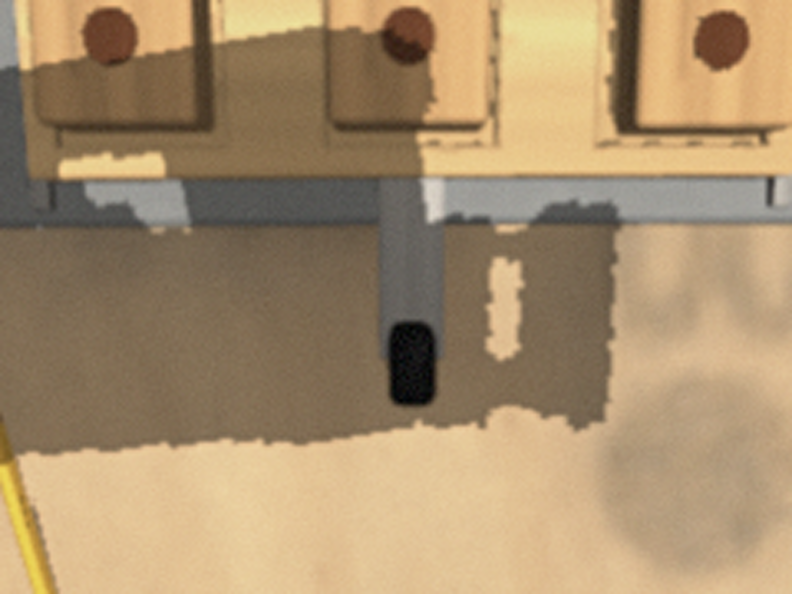

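View pics/s23b.png

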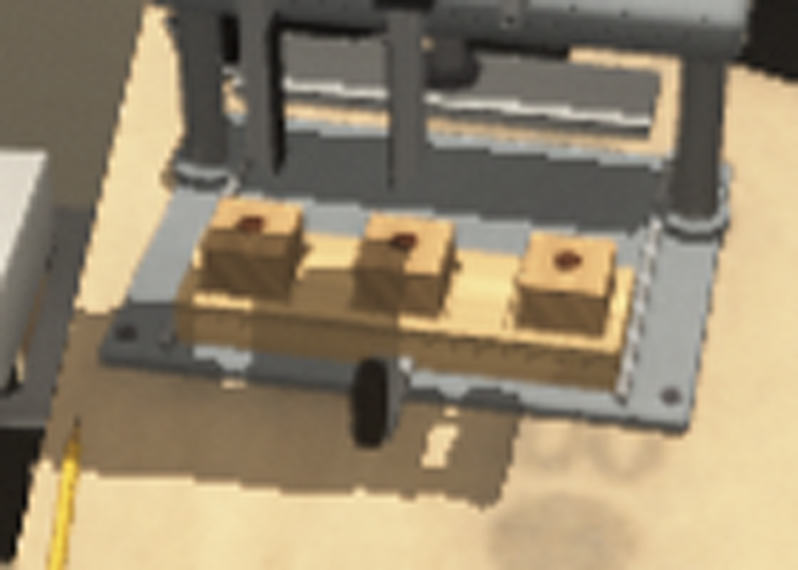

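```bash
python3 - <<'E'
from h import *
np.set_printoptions(precision=1,suppress=True)
s=vision.camera('side');S=ext(s)
sp=[(235+(x+.5)/5.7-.5,200+(y+.5)/5.7-.5) for x,y in [(253,223),(403,240),(567,260)]]
print(onz(s,S,sp,62))
st=monitor.read_state();c=vision.camera('wrist');T=ext(c,st)
wp=[(200+(x+.5)/3.3-.5,80+(y+.5)/3.3-.5) for x,y in [(110,36),(408,36),(721,39)]]
w=onz(c,T,wp,62);print(w)
o1,d1=ray(s,S,sp);o2,d2=ray(c,T,wp)
for a,b in zip(d1,d2):
    x=np.linalg.lstsq(np.c_[a,-b],o2-o1,rcond=None)[0];p=o1+a*x[0];q=o2+b*x[1];print((p+q)/2,np.linalg.norm(p-q))
E
```

```text
[[423.1 157.4  62. ]
 [496.6 145.5  62. ]
 [575.6 131.5  62. ]]
[[423.5 154.9  62. ]
 [498.2 142.9  62. ]
 [576.7 129.8  62. ]]
[423.7 154.5  64.2] 0.41601105615656403
[497.5 142.4  64.4] 1.3204524118156677
[575.9 129.6  63.6] 0.6610665317043884
```

All three are at the same height, within about 2 mm of seated, and dot up. Now gripping the knob and pushing the tray home.

```bash
python3 -m jog '[[3.5,0.24,2,0,0,0,50],[0,0,4,0,0,0,50],[0,0,4,0,0,0,50],[0,0,4,0,0,0,50],[0,0,2,0,0,0,50],[0,0,0,0,0,0,50],[0,0,0,0,0,0,50]]'
python3 -c "
from h import *
go([486.3,57,30],1.412)"
python3 -m jog '[[0,0,0,0,0,0,0],[0,0,0,0,0,0,0],[0,0,0,0,0,0,0],[0,0,0,0,0,0,0],[0,0,0,0,0,0,0]]' 30
python3 -c "
from h import *
go([503.5,165,30],1.412)"
```

```text
clock: 56.3
eef_pos: [487.2, 56.7, 31.1]
eef_rot: [3.141, -0.0, 1.411]
wrist_force: [1.3, 0.4, 0.8]
finger_gap: 47.0
pos [487.2  56.7  31.1] rot [ 3.141 -0.     1.411] gap 47.0 F [1.3 0.4 0.8] t 56.3
  tool shift cm [ 0.02 -0.1   0.11]
  rz total -0.001
clock: 56.8
eef_pos: [486.3, 56.5, 30.5]
eef_rot: [-3.14, 0.0, 1.411]
wrist_force: [-9.1, 1.0, 3.6]
finger_gap: 13.9
pos [486.3  56.5  30.5] rot [-3.14   0.     1.411] gap 13.9 F [-9.1  1.   3.6] t 56.8
  tool shift cm [10.99 -0.03  0.05]
  rz total -0.001
```

```bash
python3 -m jog '[[0.6,0,0,0,0,0,0],[1.2,0,0,0,0,0,0],[1.3,0,0,0,0,0,0],[1.3,0,0,0,0,0,0],[1.3,0,0,0,0,0,0],[1.3,0,0,0,0,0,0],[1.2,0,0,0,0,0,0],[0.8,0,0,0,0,0,0]]'
python3 -m jog '[[0.8,0,0,0,0,0,0],[0.6,0,0,0,0,0,0],[0.4,0,0,0,0,0,0],[0,0,0,0,0,0,0]]'
python3 -c "
from h import *
go([503.5,165,30],1.412)"
```

```text
clock: 57.6
eef_pos: [500.3, 146.0, 30.5]
eef_rot: [-3.139, 0.001, 1.411]
wrist_force: [-10.0, -0.8, 11.7]
finger_gap: 13.6
clock: 58.0
eef_pos: [503.1, 163.7, 30.5]
eef_rot: [-3.139, 0.0, 1.411]
wrist_force: [-11.1, 3.3, 10.5]
finger_gap: 13.7
pos [503.1 163.7  30.5] rot [-3.139  0.     1.411] gap 13.7 F [-11.1   3.3  10.5] t 58.0
  tool shift cm [0.13 0.02 0.05]
  rz total -0.001
```

```bash
python3 -m jog '[[0.2,0,0,0,0,0,0],[0.2,0,0,0,0,0,0],[0,0,0,0,0,0,0]]'
python3 -c "
from h import *
go([503.5,165,30],1.412)"
```

```text
clock: 58.3
eef_pos: [503.3, 165.0, 30.5]
eef_rot: [-3.138, 0.005, 1.411]
wrist_force: [-14.7, -18.2, 17.6]
finger_gap: 13.9
pos [503.3 165.   30.5] rot [-3.138  0.005  1.411] gap 13.9 F [-14.7 -18.2  17.6] t 58.3
  tool shift cm [0.01 0.02 0.05]
  rz total -0.001
```

```bash
python3 -m jog '[[-0.2,0,0,0,0,0,0],[0,0,0,0,0,0,40],[0,0,0,0,0,0,40],[0,0,0,0,0,0,40],[0,0,-3,0,0,0,40],[0,0,-4.5,0,0,0,40],[0,0,-4.5,0,0,0,40],[0,0,-4.5,0,0,0,40]]'
python3 -m jog '[[0,0,-4.5,0,0,0,50],[0,0,-4,0,0,0,50],[2.8,0,0,0,0,0,50],[2.8,0,0,0,0,0,50],[2.8,0,0,0,0,0,50],[0,0,0,0,0,-0.14,50],[0,0,0,0,0,-0.14,50],[0,0,0,0,0,-0.14,50]]'
python3 -m jog '[[0,0,0,0,0,-0.14,50],[0,0,0,0,0,-0.14,50],[0,0,0,0,0,-0.14,50],[0,0,0,0,0,-0.14,50],[0,0,0,0,0,-0.14,50],[0,0,0,0,0,-0.14,50],[0,0,0,0,0,-0.14,50],[0,0,0,0,0,-0.12,50]]'
python3 -m jog '[[0,0,0,0,0,0,50],[0,0,0,0,0,0,50]]'
python3 -c "
from h import *
go([516.4,249.5,170],2.934);look('wrist','w24');c,T,st=look('side','s24');crop(c['color'],235,170,395,290,5,'pics/s24b.png')"
```

```text
clock: 59.1
eef_pos: [504.3, 164.9, 197.1]
eef_rot: [-3.142, 0.0, 1.41]
wrist_force: [0.2, -0.1, 0.5]
finger_gap: 37.3
clock: 59.9
eef_pos: [518.0, 248.2, 280.0]
eef_rot: [-3.141, 0.0, 1.837]
wrist_force: [0.1, 0.5, -0.2]
finger_gap: 47.2
clock: 60.7
eef_pos: [518.0, 247.9, 280.2]
eef_rot: [-3.142, 0.0, 2.936]
wrist_force: [0.3, -0.4, 0.6]
finger_gap: 46.8
clock: 60.9
eef_pos: [518.0, 247.9, 280.2]
eef_rot: [3.142, -0.0, 2.927]
wrist_force: [0.6, -0.0, -0.6]
finger_gap: 46.7
pos [518.  247.9 280.2] rot [ 3.142 -0.     2.927] gap 46.7 F [ 0.6 -0.  -0.6] t 60.9
  tool shift cm [ 0.19  0.12 11.02]
  rz total -0.007
```

View pics/w24.png

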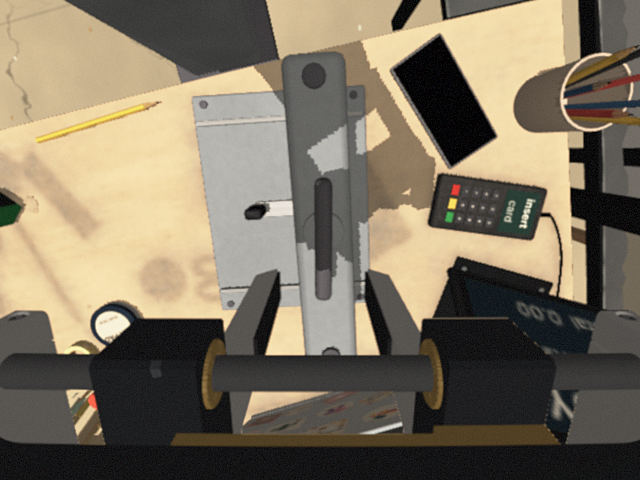

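View pics/s24b.png

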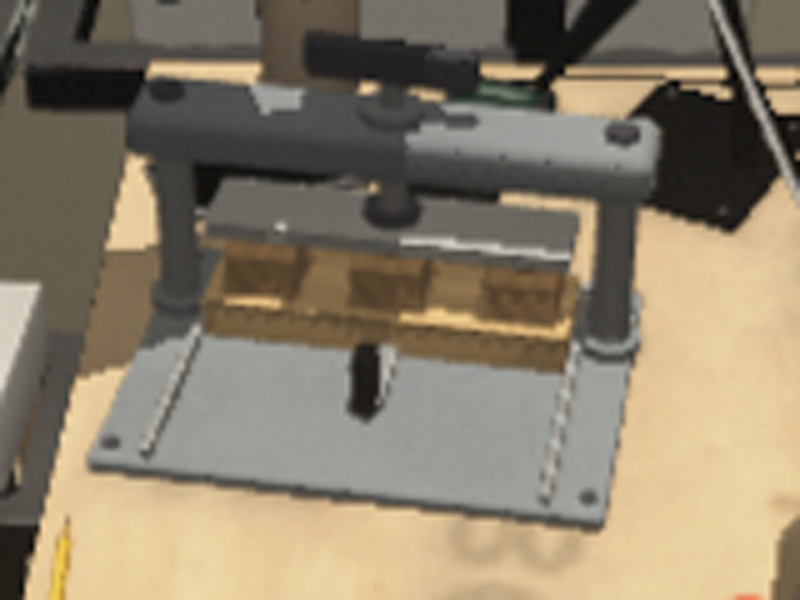

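```bash
python3 -m jog '[[0.2,0.1,2.5,0,0,0,50],[0,0,3,0,0,0,50],[0,0,3,0,0,0,50],[0,0,2.4,0,0,0,50],[0,0,0,0,0,0,50],[0,0,0,0,0,0,50]]'
python3 -m jog '[[0,0,0,0,0,0,0],[0,0,0,0,0,0,0],[0,0,0,0,0,0,0],[0,0,0,0,0,0,0],[0,0,0,0,0,0,0]]' 35
python3 -c "
from h import *
go([516.4,249.5,170],2.934)"
```

```text
clock: 61.6
eef_pos: [516.5, 249.4, 172.1]
eef_rot: [3.141, 0.0, 2.929]
wrist_force: [-0.0, 0.9, 0.2]
finger_gap: 47.3
clock: 62.1
eef_pos: [516.3, 249.0, 171.6]
eef_rot: [-3.141, 0.0, 2.93]
wrist_force: [-1.0, -0.4, 1.8]
finger_gap: 14.0
pos [516.3 249.  171.6] rot [-3.141  0.     2.93 ] gap 14.0 F [-1.  -0.4  1.8] t 62.1
  tool shift cm [-0.    0.05  0.16]
  rz total -0.004
```

Well centred. Turning clockwise (+rz), first about 1.5 rad.

```bash
python3 -m jog '[[0,0,0,0,0,0.07,0],[0,0,0,0,0,0.13,0],[0,0,0,0,0,0.13,0],[0,0,0,0,0,0.13,0],[0,0,0,0,0,0.13,0],[0,0,0,0,0,0.13,0],[0,0,0,0,0,0.13,0],[0,0,0,0,0,0,0]]'
python3 -m jog '[[0,0,0,0,0,0.13,0],[0,0,0,0,0,0.13,0],[0,0,0,0,0,0.13,0],[0,0,0,0,0,0.13,0],[0,0,0,0,0,0.1,0],[0,0,0,0,0,0,0]]'
python3 -c "
from h import *
go([516.4,249.5,170],0.4);print(monitor.read_state()['moment'])"
```

```text
clock: 62.9
eef_pos: [516.3, 249.1, 171.6]
eef_rot: [3.141, 0.0, 2.078]
wrist_force: [0.7, -2.6, 3.0]
finger_gap: 13.6
clock: 63.5
eef_pos: [516.4, 249.1, 171.6]
eef_rot: [3.141, 0.0, 1.462]
wrist_force: [-0.5, -2.3, 3.4]
finger_gap: 14.0
pos [516.4 249.1 171.6] rot [3.141 0.    1.462] gap 14.0 F [-0.5 -2.3  3.4] t 63.5
  tool shift cm [ 0.04 -0.    0.16]
  rz total 1.062
[-0.53964885  0.00128314 -0.25878707]
```

```bash
python3 -m jog '[[0,0,0,0,0,0.1,0],[0,0,0,0,0,0.1,0],[0,0,0,0,0,0.1,0],[0,0,0,0,0,0.1,0],[0,0,0,0,0,0.1,0],[0,0,0,0,0,0,0]]'
python3 -c "
from h import *
go([516.4,249.5,170],0.4);print(monitor.read_state()['moment'])"
python3 -m jog '[[0,0,0,0,0,0.1,0],[0,0,0,0,0,0.1,0],[0,0,0,0,0,0.1,0],[0,0,0,0,0,0.1,0],[0,0,0,0,0,0.1,0],[0,0,0,0,0,0,0]]'
python3 -c "
from h import *
go([516.4,249.5,170],0.4);print(monitor.read_state()['moment'])"
```

```text
clock: 64.1
eef_pos: [516.4, 249.1, 171.6]
eef_rot: [3.141, -0.0, 0.964]
wrist_force: [0.1, -3.2, 4.7]
finger_gap: 13.5
pos [516.4 249.1 171.6] rot [ 3.141 -0.     0.964] gap 13.5 F [ 0.1 -3.2  4.7] t 64.1
  tool shift cm [ 0.03 -0.03  0.16]
  rz total 0.564
[-0.73948299 -0.0281169  -0.13374571]
clock: 64.7
eef_pos: [516.5, 249.0, 171.6]
eef_rot: [3.141, -0.001, 0.465]
wrist_force: [0.2, -4.8, 5.5]
finger_gap: 13.4
pos [516.5 249.  171.6] rot [ 3.141e+00 -1.000e-03  4.650e-01] gap 13.4 F [ 0.2 -4.8  5.5] t 64.7
  tool shift cm [ 0.01 -0.05  0.16]
  rz total 0.065
[-0.88558343 -0.1730071  -0.03763815]
```

```bash
python3 -m jog '[[0,0,0,0,0,0.1,0],[0,0,0,0,0,0,0],[0,0,0,0,0,0,50],[0,0,0,0,0,0,50],[0,0,0,0,0,0,50],[0,0,-3,0,0,0,50],[0,0,-4,0,0,0,50],[0,0,-4,0,0,0,50]]'
python3 -m jog '[[-4,0,-2,0,0,0,50],[-4,0,0,0,0,0,50],[-3,0,0,0,0,0,50],[0,0,0,0,0,0,50],[0,0,0,0,0,0,50]]'
python3 -c "
from h import *
go();look('wrist','w25');c,T,st=look('side','s25');crop(c['color'],235,170,395,290,5,'pics/s25b.png')"
```

```text
clock: 65.5
eef_pos: [515.8, 249.3, 282.3]
eef_rot: [-3.141, 0.001, 0.363]
wrist_force: [0.9, -0.2, 0.0]
finger_gap: 47.1
clock: 66.0
eef_pos: [413.3, 210.6, 301.7]
eef_rot: [-3.141, -0.001, 0.362]
wrist_force: [1.3, 0.2, -0.0]
finger_gap: 47.1
pos [413.3 210.6 301.7] rot [-3.141e+00 -1.000e-03  3.620e-01] gap 47.1 F [ 1.3  0.2 -0. ] t 66.0
```

View pics/w25.png

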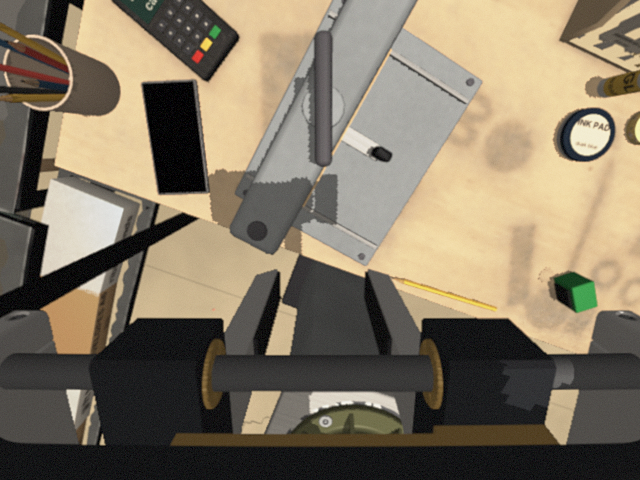

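View pics/s25b.png

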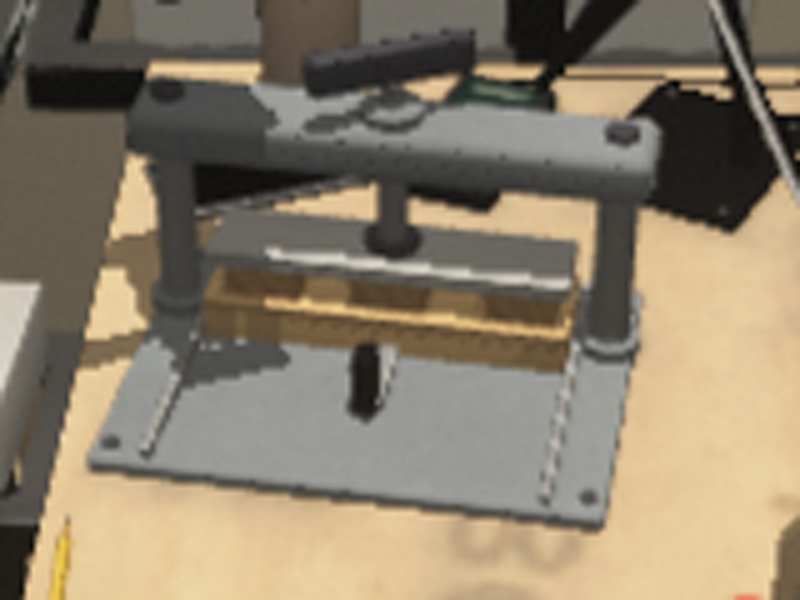

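```bash
python3 - <<'E'
from h import *
st=monitor.read_state();c=vision.camera('wrist');T=ext(c,st)
b=onz(c,T,[(323.5,34),(323.5,162)],201);d=b[0]-b[1];a=np.degrees(np.arctan2(d[1],d[0]))
print(b.round(1),a,'theta',np.pi+np.radians(80.83-a)); print('knob',onz(c,T,[(382,155)],60).round(1))
E
```

```text
[[559.3 265.4 201. ]
 [473.3 232.7 201. ]] 20.824387930443862 theta 4.188888153877996
knob [[501. 168.  60.]]
```

```bash
python3 -c "
from cell import order
print(order.sign_off())"
```

```text
the job is handed in; nothing more can be done
None
```

I handed in the job after 66 s on the robot clock, well inside the 210 s limit. The sign-off gives no verdict.

**What I did:**
- **Handle and tray out:** I backed the T handle off about 2 rad before pulling the tray, the reverse of your order, so the bar would be clear of the gripper. I then pulled the tray out to its stop by the knob.
- **Blocks:** I turned each of the three wood blocks rubber-down on the counter and picked it up again from above. Each then went into a pocket of its own. I left the green cube alone.
- **Pressing:** I pushed the tray home to its stop, turned the handle clockwise and let go.

**Last checks:**
- **Blocks, before the tray went home:** All three showed their dot up, and all read 63.6–64.4 mm high at the top. A seated block should read 62 mm, so they agree within the roughly 2 mm camera error. The block in the far pocket sits about 2.5 mm off centre, inside the 6 mm limit.
- **Tray, after release:** The wrist camera put the knob within about 3 mm of its home position, and I had felt the end stop when pushing.
- **Handle, after release:** The bar reads 4.19 rad, about 0.94 rad past first contact. I calculate that as about 22 N on the blocks; I had no direct reading of the plate force. The side view shows the plate down on the blocks.
- **Surroundings:** The gripper is clear of everything, and the pencil pot is still standing.

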